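# Lock an axle stub and hold a spread circlip at its groove

### The job

First lock the axle stub: swing the brass keeper in by its black knob until it rests fully home against its catch pin. Then take the circlip pliers out of their stand by the two red handles, squeeze them to spread the circlip on their tips, and slide the spread ring down over the axle end until it is level with the groove. Finish while still holding it there, handles fully squeezed, pliers upright, the ring round the axle without resting or pressing on it; leave the black bench block, the gilt movement and the small silver movement where they are.

Things in the scene. Friction and masses are not known exactly. Their poses are not given: they have to be found in the camera images.
- fixture: Fixed grey base block, 70 (x) x 96 (y) x 16 mm, origin at the centre of its underside on the table, z up. The steel axle stub stands upright on its middle: flange 38 mm across up to 24 mm above the table, then a shaft 24 mm in diameter up to a chamfered end 98 mm above the table. The keeper is along its -x side.
- axle_groove (a point): Point on the axle's axis at the middle of the dark groove (8 mm wide band, 76 mm above the table; the axle end is 22 mm above it). Same axes as the fixture. Solid things near: a wooden box 0.18 m high from x = 0.61 m on behind the fixture, a black press 0.19 m high to its right, a lamp hood hanging 0.15 m up further right (y below -0.36 m).
- keeper_pivot (a point): Point on the keeper's upright pivot axis, at half the height of the knob (45 mm above the table). In the fixture's frame it lies at x -22 mm, y -30 mm.
- keeper_knob (a point): Middle of the black upright round knob on the keeper: 12 mm in diameter, 31 to 57 mm above the table, this point 44 mm above it, 55.7 mm from the pivot axis; with the keeper closed it lies 20 mm to -x and 52 mm to +y of the pivot (fixture axes). The brass arm below is 10 mm wide, 24 to 31 mm above the table, ends in two prongs. Pinch or push the knob.
- keeper (a joint): Swing angle of the keeper about its upright pivot (rad): 0 = closed (hard stop): arm along the fixture's +y, prongs round the brass catch pin, toe over the axle flange; grows, to 1.0 at most, as it opens to the fixture's -x. Seen from above it closes clockwise. Light friction (about 1 N at the knob); it stays where it is left.
- pliers: Upright circlip pliers, tips down, in a wooden stand; 0.18 kg. Origin midway between the tips' lower ends, 55 mm above the table; z up. Red handles side by side along its y; the circlip, which never leaves the tips, sticks out level along its +x. A dark bar (16 x 68 mm, 42 to 58 mm above origin) rests in the stand between lips 7 mm high: lift straight up, 60 mm until the ring is clear.
- pliers_grip (a point): Middle between the two red handles, 98 mm above the pliers' origin. The handles reach from 66 to 126 mm above the origin and are 16 mm deep (x); over their outer faces they measure 61 mm along y when relaxed and 41 mm fully squeezed. Squeeze along y: return spring about 4 N at first, 7 N at the stop.
- circlip_center (a point): Centre of the spread circlip, fixed in the pliers' frame: 17 mm along +x from the origin, 3.75 mm above it, 94 mm below pliers_grip. The dark steel ring of two arcs is 3.5 mm thick; fully spread it is 30 mm inside and 38 mm outside (3 mm clear of the axle all round); relaxed it is too narrow for the axle.
- pliers_jaw_p (a joint): Travel of each handle towards the middle, and of each tip outwards (m): 0 = relaxed, 0.010 = fully squeezed stop, circlip fully spread.
- bench_block: Black steel staking block with rows of holes, 24 x 62 x 16 mm, bystander; origin at its underside.
- gilt_movement: Round gilt watch movement, 49 mm across, 6 mm thick, lying flat, bystander; origin at its underside.
- silver_movement: Small rectangular silver watch movement, 30 x 29 x 6 mm, lying flat, bystander; origin at its underside.

How it is judged:
By the outcome, as a careful person would: the job done as asked, in the order asked, and still so for the second after the job is handed in, while the arm keeps its last pose, push and grip.
It also fails if it takes over 64 s, if anything falls off the work surface, if the arm or the gripper's body presses on something with over 40 N, if the wrist force passes 120 N, or if a joint passes its speed limit or range.

### The arm

A 6-joint arm with a two-finger parallel gripper is mounted at the origin on a cart in front of the work surface, level with it; the furniture and walls round the work are solid. World frame = base frame: x ahead of the robot, y to its left, z up, the work surface at z = 0. Lengths are in m, angles in rad, forces in N, time in s.
With the tool pointing down it reaches from about 0.25 to 0.775 m from the base axis. Payload 4 kg.
Tool frame: the origin (TCP) lies at the very end of the fingers, on their centre line; the grasp point (between the pads) lies 19 mm behind it; x points along the fingers, z is the direction in which the jaws open and shut, and the axes are right-handed (so a half turn about x gives the same grasp; the last joint's range is limited). The gripper opens to 85 mm and grips with 20 to 120 N. Pads are 22 mm wide; open, the fingers measure 114 mm over their backs; the gripper's body (76 mm by 85 mm) begins 54 mm behind the grasp point. The pads swing forward as they close: fully open they stand 13 mm farther back than shut.
Start: joints at [-1.438, 0.087, 1.371, -0, 1.684, -0.103], TCP at [0.128, -0.535, 0.198] pointing down, gripper open.
Joint ranges: [-3.1, 3.1], [-0.76, 2.03], [0.27, 2.55], [-1.08, 4.22], [0.17, 2.65], [-2.57, 2.57]. Speed limits (rad/s): [2.79, 2.79, 3.14, 3.14, 3.14, 3.14].

### API

Orientations are given as [roll, pitch, yaw] about the fixed x, y, z axes, in that order (R = Rz(yaw) Ry(pitch) Rx(roll)).
In Python, from plant import read_state, read_camera, sign_off gives the robot as it stands.
- The arm moves only by the tool servo_tool, never from a script. Its argument "plan" is text: rows parted by semicolons, each of 7 numbers parted by spaces: the turn, a rotation vector about the tool's x, y, z in rad, then the shift along the tool's x, y, z in m, then the closure in counts, from 0 (fully open) to 255 (shut). A call has 1 to 10 rows; each row is the pose to reach, as a shift and turn from the pose measured when the call began, along the tool's axes at that moment; what a row does not reach only later rows make up. A row lasts 1/8 s, in which the tool goes at most 62.5 mm and 10.7 degrees, less where a joint would pass 70% of its speed; a pose out of reach is approached as far as the arm can. A call with a gripper value outside its range is refused whole. The fingers move at their own pace and stop on an object; "force" is the grip in N (left out, the last holds). Time passes only in rows, so rows that repeat a pose let the fingers close. It gives the time, the measured TCP pose, the force and the opening at its end, in the units of the state.
- read_state(): the state, without advancing time (a new reading comes with each control period).
- read_camera(name): name is "scene" or "top"; returns a dict with "frame" (400x640x3 uint8, red, green, blue), "depth" (400x640 float32, m along the optical axis (not along the pixel's ray), 0 where there is no reading), "mtx" (3x3 intrinsics, pixels), "world_from_camera" (4x4, takes a point from camera to world coordinates). Camera axes: x right, y down, z forward; pixel columns grow to the right and rows downward; lengths in m; the calibration is good to about 2 mm. A picture is of the moment at which its call begins.
- sign_off(): hands the job in, once; it reports no verdict.
The state is a dict: "clock": time; "joint_positions": joint angles; "qvel": joint speeds; "joint_torque": joint torques, N m; "tcp_pos": TCP position; "tcp_rot": TCP orientation; "wrist_force": force on the tool from outside, world axes, zero at the start; "wrist_torque": the same for the moment, N m; "opening": finger opening in m.
Only numpy, scipy, OpenCV 4.12 (cv2) and the standard library are available. Lean on these libraries where they do the work, as an engineer would, in place of code of your own. Each camera call takes 0.05 s, during which the arm holds its last target.

## Working session

There is one attempt and no reset: what is moved stays moved. The work goes in short steps, Python scripts to look and compute and a tool call to move; the robot and the scene stay as the last step left them, time stands still between calls to the robot, and variables do not carry over. Pictures are saved under pics/ and viewed, and the job is handed in when it is done.

Besides the shell and the picture viewer there is one more tool, called after "Call:" as name(argument=value, ...) on one line, values as JSON. servo_tool: Moves the arm, as the interface text tells. Its arguments: {"type":"object","properties":{"plan":{"type":"string"},"force":{"type":"number"}},"required":["plan"]}

```bash
ls; mkdir -p pics; cat > h.py <<'E'
import numpy as np, cv2
from plant import read_state, read_camera, sign_off
def grab(n,tag):
    c=read_camera(n); cv2.imwrite(f'pics/{tag}.png',c['frame'][:,:,::-1]); np.savez(f'pics/{tag}.npz',**c); return c
def load(tag): return dict(np.load(f'pics/{tag}.npz'))
def ray(c,u,v):
    T=c['world_from_camera']; d=T[:3,:3]@np.linalg.inv(c['mtx'])@np.array([u,v,1.]); return T[:3,3],d
def onz(c,u,v,z):
    o,d=ray(c,u,v); return o+d*(z-o[2])/d[2]
def cloud(c):
    h,w=c['depth'].shape; v,u=np.mgrid[:h,:w]; p=np.stack([u,v,np.ones_like(u)],-1).astype(float)@np.linalg.inv(c['mtx']).T*c['depth'][...,None]
    T=c['world_from_camera']; return p@T[:3,:3].T+T[:3,3]
def proj(c,p):
    T=np.linalg.inv(c['world_from_camera']); q=c['mtx']@(T[:3,:3]@np.array(p)+T[:3,3]); return q[:2]/q[2]
E
python3 - <<'E'
from h import *
s=read_state()
for k,v in s.items(): print(k,np.round(v,4))
for n in('scene','top'):
    c=grab(n,n+'0'); print(n,c['mtx'],np.round(c['world_from_camera'],3))
E
```

```text
pics
clock 0.0
joint_positions [-1.4381  0.088   1.3723 -0.      1.6836 -0.1031]
qvel [-0.0005  0.0009 -0.0007  0.0003 -0.0012  0.0014]
joint_torque [-2.00000e-04 -3.51863e+01 -3.13272e+01 -2.00000e-04  1.09000e-02
  0.00000e+00]
tcp_pos [ 0.1284 -0.5342  0.1965]
tcp_rot [3.0409 1.5686 1.7059]
wrist_force [ 0.0336 -1.1629 -0.181 ]
wrist_torque [-0.0172  0.0388  0.0227]
opening 0.0854
scene [[379.65119164   0.         316.83179266]
 [  0.         379.65119164 199.79382747]
 [  0.           0.           1.        ]] [[-0.625 -0.465  0.627 -0.003]
 [-0.781  0.36  -0.511  0.527]
 [ 0.012 -0.809 -0.588  0.626]
 [ 0.     0.     0.     1.   ]]
top [[446.14853436   0.         320.3107495 ]
 [  0.         446.14853436 200.47842215]
 [  0.           0.           1.        ]] [[-0.004 -0.992  0.128  0.414]
 [-1.     0.002 -0.019  0.09 ]
 [ 0.018 -0.128 -0.992  0.949]
 [ 0.     0.     0.     1.   ]]
```

View pics/scene0.png

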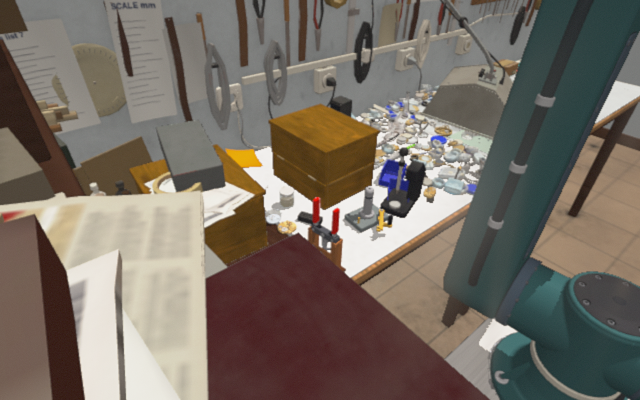

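View pics/top0.png

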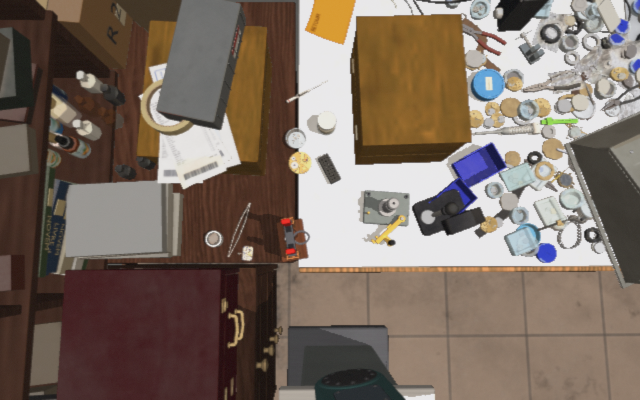

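```bash
python3 - <<'E'
from h import *
c=load('top0');f=c['frame'][:,:,::-1]
a=cv2.resize(f[180:275,350:480],None,fx=6,fy=6,interpolation=cv2.INTER_CUBIC); cv2.imwrite('pics/t_fix.png',a)
a=cv2.resize(f[200:270,255:345],None,fx=8,fy=8,interpolation=cv2.INTER_CUBIC); cv2.imwrite('pics/t_pl.png',a)
c=load('scene0');f=c['frame'][:,:,::-1]
a=cv2.resize(f[140:275,270:440],None,fx=4.5,fy=4.4,interpolation=cv2.INTER_CUBIC); cv2.imwrite('pics/s_z.png',a)
E
```

```text
(no output)
```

View pics/t_fix.png

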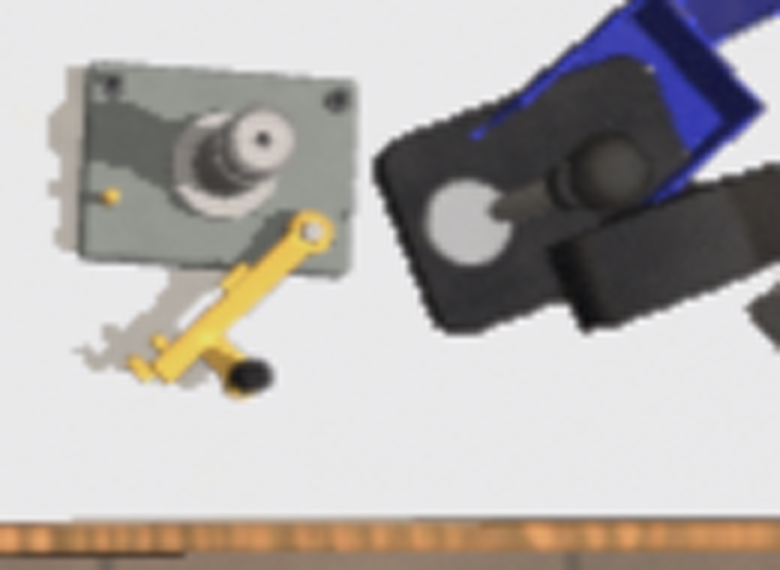

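View pics/t_pl.png

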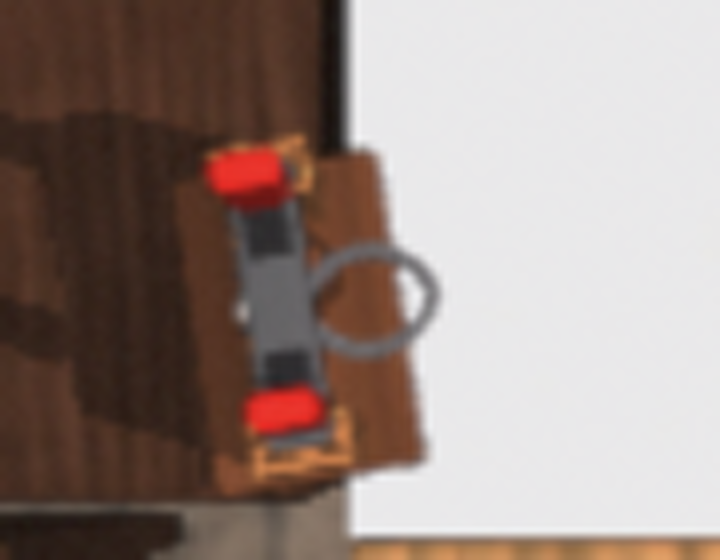

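View pics/s_z.png

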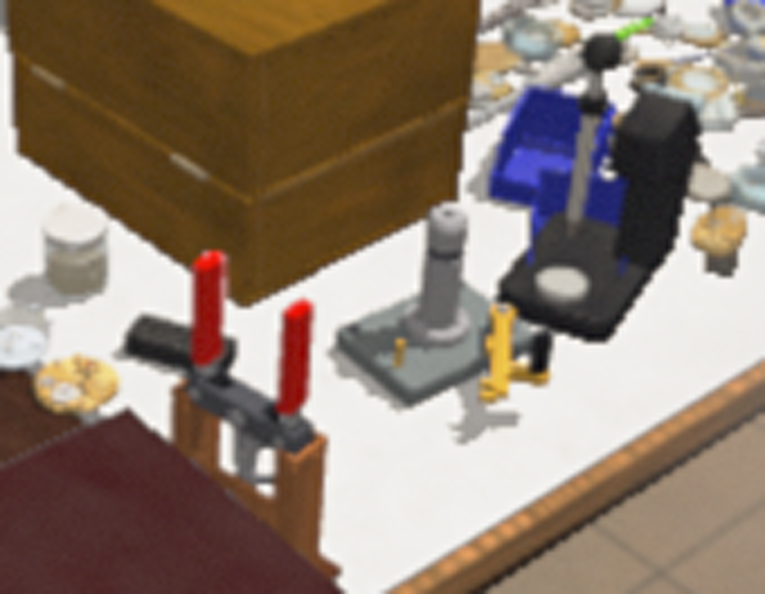

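```bash
cat >> h.py <<'E'
from scipy.spatial.transform import Rotation as Ro
def blobs(m,amin=8):
    n,l,s,ce=cv2.connectedComponentsWithStats(m.astype(np.uint8)); return [(s[i],ce[i],l==i) for i in range(1,n) if s[i,4]>=amin]
E
python3 - <<'E'
from h import *
s=read_state(); print(np.round(Ro.from_euler('xyz',s['tcp_rot']).as_matrix(),3))
for n in('top0','scene0'):
    c=load(n); P=cloud(c); hsv=cv2.cvtColor(c['frame'],cv2.COLOR_RGB2HSV); H,S,V=[hsv[...,i].astype(int) for i in range(3)]
    d=c['depth']>0
    ws=(P[...,0]>.2)&(P[...,0]<.7)&(P[...,1]>-.35)&(P[...,1]<.4)&(P[...,2]>-.02)&(P[...,2]<.3)&d
    for nm,m in dict(red=((H<5)|(H>175))&(S>190)&(V>150),yel=(H>17)&(H<30)&(S>120)&(V>130)).items():
        for st,ce,k in blobs(m&ws,6):
            q=P[k]; print(n,nm,st,np.round(ce,1),'med',np.round(np.median(q,0),4),'zmax',np.round(np.percentile(q[:,2],[5,95]),3),'hi',np.round(q[q[:,2]>q[:,2].max()-.006].mean(0),4))
c=load('top0');P=cloud(c)
def reg(x0,x1,y0,y1,z0,z1):
    return P[(P[...,0]>x0)&(P[...,0]<x1)&(P[...,1]>y0)&(P[...,1]<y1)&(P[...,2]>z0)&(P[...,2]<z1)&(c['depth']>0)]
fx=onz(c,382,206,.016);print('fix guess',fx)
a=reg(fx[0]-.04,fx[0]+.04,fx[1]-.05,fx[1]+.05,.09,.105);print('axle top',len(a),a.mean(0),a.min(0),a.max(0))
b=reg(fx[0]-.07,fx[0]+.07,fx[1]-.07,fx[1]+.07,.012,.020);print(len(b),cv2.minAreaRect((b[:,:2]*1000).astype(np.float32)))
# table level & knob
print('pivot',onz(c,350+312/6,180+231/6,.033),'knob top',onz(c,350+250/6,180+376/6,.057),'pin',onz(c,350+112/6,180+197/6,.033),'axtop px',onz(c,350+265/6,180+138/6,.098))
k=reg(.2,.6,-.2,.05,.05,.062);print('knob pts',len(k),k)
E
```

```text
[[-0.     0.972  0.234]
 [ 0.002  0.234 -0.972]
 [-1.     0.    -0.002]]
top0 red [281 219   9   5  39] [285.1 220.9] med [0.4771 0.1364 0.1808] zmax [0.179 0.184] hi [0.4773 0.1363 0.181 ]
top0 red [286 249   9   5  38] [289.8 250.8] med [0.4257 0.1278 0.1805] zmax [0.179 0.184] hi [0.426  0.1281 0.1808]
top0 yel [398  97   5   3   9] [400.4  97.9] med [ 0.6974 -0.0696  0.1823] zmax [0.181 0.184] hi [ 0.6976 -0.0688  0.1822]
top0 yel [397  97  20  19 122] [406.6 104.4] med [ 0.6878 -0.0791  0.1822] zmax [0.18  0.184] hi [ 0.6856 -0.0793  0.1824]
top0 yel [393  98   4   6   9] [394.6 100.6] med [ 0.693  -0.0575  0.1811] zmax [0.179 0.183] hi [ 0.693  -0.0583  0.1814]
top0 yel [423  98   3   7  10] [424.1 101.2] med [ 0.6909 -0.1112  0.1822] zmax [0.18  0.183] hi [ 0.6918 -0.1114  0.1818]
top0 yel [252 103   4  15  28] [254.  109.5] med [0.6827 0.1948 0.166 ] zmax [0.163 0.168] hi [0.6816 0.1948 0.1658]
top0 yel [417 103   6  13  35] [419.4 109.3] med [ 0.6769 -0.1021  0.1824] zmax [0.18  0.183] hi [ 0.6767 -0.1022  0.1822]
top0 yel [450 103  12  17  77] [455.7 111.4] med [ 0.6735 -0.
[... 6259 characters left out ...]
 0.44478555 -0.06778151  0.05680683]
 [ 0.44477438 -0.06976414  0.0569298 ]
 [ 0.44477502 -0.07180764  0.05671535]
 [ 0.44479338 -0.07394544  0.05599374]
 [ 0.44467581 -0.07536356  0.05916007]
 [ 0.44282898 -0.06587203  0.05598772]
 [ 0.44274015 -0.06743559  0.05848699]
 [ 0.44278967 -0.06974477  0.05676336]
 [ 0.44270964 -0.07134417  0.05899539]
 [ 0.44278913 -0.07382857  0.05635556]
 [ 0.44270906 -0.07541886  0.0585894 ]
 [ 0.44089324 -0.06613977  0.05417939]
 [ 0.44077369 -0.06749723  0.05786425]
 [ 0.44071788 -0.06921202  0.05946287]
 [ 0.44070713 -0.07118751  0.05958546]
 [ 0.44072117 -0.0733118   0.05889562]
 [ 0.43895748 -0.06850782  0.0518749 ]
 [ 0.43898244 -0.07072503  0.05074024]]
```

```bash
cat >> h.py <<'E'
def go(p,zang=None,R=None):
    "shift in tool axes to world TCP p, turn so tool z points at zang deg with x down"
    s=read_state(); R0=Ro.from_euler('xyz',s['tcp_rot']); 
    a=np.radians(zang); z=np.array([np.cos(a),np.sin(a),0]); x=np.array([0,0,-1.]); R1=Ro.from_matrix(np.stack([x,np.cross(z,x),z],1))
    print('turn',np.round((R0.inv()*R1).as_rotvec(),4),'shift',np.round(R0.inv().apply(np.array(p)-s['tcp_pos']),4))
E
python3 - <<'E'
from h import *
c=load('scene0');P=cloud(c);d=c['depth']>0
def reg(x0,x1,y0,y1,z0,z1):
    return P[(P[...,0]>x0)&(P[...,0]<x1)&(P[...,1]>y0)&(P[...,1]<y1)&(P[...,2]>z0)&(P[...,2]<z1)&d]
for nm,a in (('ax',reg(.49,.55,-.1,-.03,.093,.103)),('axshaft',reg(.49,.55,-.1,-.03,.03,.095)),('knob',reg(.42,.47,-.1,-.04,.036,.065)),('table',reg(.38,.44,-.08,0,-.02,.02))):
    print(nm,len(a),a.mean(0),a.min(0),a.max(0))
c=load('top0');P=cloud(c);d=c['depth']>0
a=reg(.38,.42,-.08,0,-.02,.02);print('table top',a.mean(0))
go([.443,-.069,.14],40)
E
```

```text
ax 45 [ 0.51747887 -0.06314926  0.09632925] [ 0.5077792  -0.07349646  0.09329564] [ 0.52765815 -0.05353708  0.09961024]
axshaft 213 [ 0.51256749 -0.06070969  0.06175325] [ 0.49017834 -0.09567987  0.03000768] [ 0.52609328 -0.05129825  0.09485666]
knob 44 [ 0.44371659 -0.06594122  0.04866809] [ 0.43882319 -0.07282934  0.0364523 ] [ 0.45161361 -0.06178313  0.05791072]
table 634 [ 0.40710277 -0.03883497 -0.00264148] [ 0.3826458  -0.07994986 -0.01992271] [ 4.39994151e-01 -1.16408448e-04  2.30294333e-03]
table top [ 4.02016341e-01 -3.92756521e-02  7.56603119e-05]
turn [-2.0331e+00 -1.1000e-03 -2.3000e-03] shift [ 0.0575  0.4145 -0.3788]
```

Call:
servo_tool(plan="-0.18 0 0 -0.02 0.041 -0.038 60; -0.37 0 0 -0.02 0.083 -0.076 120; -0.55 0 0 -0.02 0.124 -0.114 130; -0.73 0 0 -0.02 0.166 -0.152 130; -0.92 0 0 -0.02 0.207 -0.19 130; -1.1 0 0 -0.01 0.249 -0.227 130; -1.28 0 0 0 0.29 -0.265 130; -1.46 0 0 0.01 0.332 -0.303 130; -1.65 0 0 0.02 0.373 -0.341 130; -1.83 0 0 0.03 0.414 -0.379 130", force=20)

```text
clock: 1.35
tcp_pos: [0.4429, -0.0672, 0.1669]
tcp_rot: [1.301, 1.569, 1.803]
wrist_force: [0.8, -0.9, 0.1]
opening: 0.0421
```

```bash
python3 - <<'E'
from h import *
s=read_state();print(s['clock'],s['tcp_pos'],s['opening'],s['wrist_force'],s['joint_positions']);go([.443,-.0685,.038],40)
E
```

```text
1.35 [ 0.44292346 -0.06720896  0.16685539] 0.04213130082947429 [ 0.80792478 -0.89636615  0.07770191] [-2.78578788e-01 -1.34108787e-01  1.64840110e+00  1.62499488e-03
  1.62820840e+00 -7.79684872e-01]
turn [-0.1969  0.0007 -0.0017] shift [ 0.1289 -0.0014 -0.0006]
```

Call:
servo_tool(plan="-0.1 0 0 0.03 -0.001 -0.001 130; -0.197 0 0 0.065 -0.001 -0.001 130; -0.197 0 0 0.1 -0.001 -0.001 130; -0.197 0 0 0.128 -0.001 -0.001 130; -0.197 0 0 0.128 -0.001 -0.001 130; -0.197 0 0 0.128 -0.001 -0.001 190; -0.197 0 0 0.128 -0.001 -0.001 250; -0.197 0 0 0.128 -0.001 -0.001 250; -0.197 0 0 0.128 -0.001 -0.001 250")

```text
clock: 2.48
tcp_pos: [0.4429, -0.0685, 0.0395]
tcp_rot: [0.407, 1.569, 1.106]
wrist_force: [-0.4, 0.1, 0.9]
opening: 0.0018
```

```bash
python3 - <<'E'
from h import *
s=read_state();print(s['clock'],s['tcp_pos'],s['tcp_rot'],s['opening'],s['wrist_force'])
for n in('scene','top'):
    c=grab(n,n+'1')
    f=c['frame'][:,:,::-1]
    f=f[140:275,270:440] if n=='scene' else f[160:275,340:480]
    cv2.imwrite(f'pics/{n}1z.png',cv2.resize(f,None,fx=4,fy=4,interpolation=cv2.INTER_CUBIC))
E
```

```text
2.475 [ 0.4428696  -0.06845717  0.03948819] [0.40741831 1.56913999 1.10558294] 0.0017554265179738112 [-0.38673648  0.12794648  0.9205523 ]
```

View pics/scene1z.png

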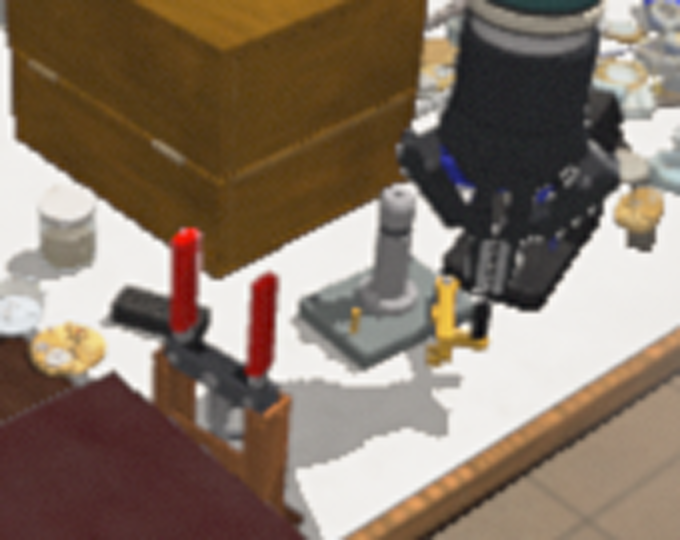

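View pics/top1z.png

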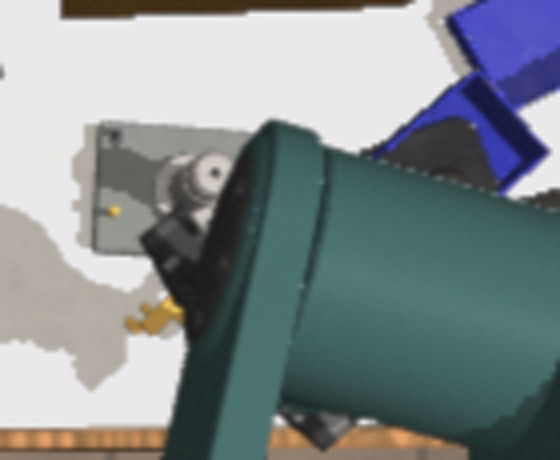

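```bash
python3 - <<'E'
from h import *
for n in ('scene1',):
    c=load(n); s=read_state()
    for p in (s['tcp_pos'],[.443,-.0685,.057],[.443,-.0685,.031],s['tcp_pos']+[0,0,.04]): print((proj(c,p)-[270,140])*4)
    f=c['frame'][195:235,365:415,::-1]; cv2.imwrite('pics/z1.png',cv2.resize(f,None,fx=14,fy=14,interpolation=cv2.INTER_NEAREST))
    print(np.round(c['depth'][195:230,385:396:2],3))
E
```

```text
[480.27968432 325.23454652]
[483.66240195 301.97281447]
[478.2833071  335.14038153]
[488.7287582 273.1998988]
[[0.878 0.878 0.872 0.867 1.054 0.882]
 [0.878 0.88  0.872 0.872 0.894 0.878]
 [1.048 0.88  0.877 0.874 0.892 0.875]
 [1.046 0.881 0.872 0.873 1.042 0.87 ]
 [1.038 0.883 0.877 0.877 1.039 0.874]
 [1.037 0.884 0.883 0.882 1.038 0.88 ]
 [1.033 0.887 0.886 0.882 0.898 0.88 ]
 [1.027 0.893 0.887 0.882 0.898 0.88 ]
 [1.025 0.891 0.892 0.887 0.889 0.883]
 [1.02  0.894 0.891 0.887 0.883 0.884]
 [1.016 0.893 0.891 0.89  0.888 0.881]
 [1.014 0.897 0.887 0.886 0.889 0.887]
 [1.012 0.898 0.89  0.893 0.889 0.889]
 [1.012 0.899 0.89  0.893 0.892 0.889]
 [1.015 0.899 0.894 0.89  0.892 0.889]
 [1.016 1.016 0.896 0.897 0.894 0.897]
 [1.016 1.018 0.896 0.898 0.895 1.002]
 [1.019 1.013 0.9   1.008 0.897 1.001]
 [0.992 1.019 1.012 1.014 1.009 1.005]
 [0.992 0.994 0.928 1.011 1.01  1.007]
 [0.991 0.987 0.923 0.923 1.014 1.008]
 [0.987 0.989 0.918 0.92  1.01  1.014]
 [0.982 0.987 0.92  0.918 1.005 1.006]
 [0.985 0.993 0.918 0.916 1.004 1.005]
 [0.986 0.93  0.922 0.92  0.998 0.999]
 [0.99  0.931 0.922 0.925 0.998 0.998]
 [0.99  0.932 0.921 0.925 0.991 0.994]
 [0.941 0.933 0.926 0.928 0.991 0.987]
 [0.939 0.931 0.926 0.933 0.989 0.987]
 [0.937 0.933 0.93  0.935 0.983 0.985]
 [0.934 0.935 0.931 0.932 0.98  0.979]
 [0.936 0.929 0.933 0.935 0.977 0.977]
 [0.971 0.938 0.933 0.972 0.972 0.973]
 [0.972 0.973 0.968 0.97  0.969 0.97 ]
 [0.967 0.967 0.965 0.968 0.968 0.969]]
```

View pics/z1.png

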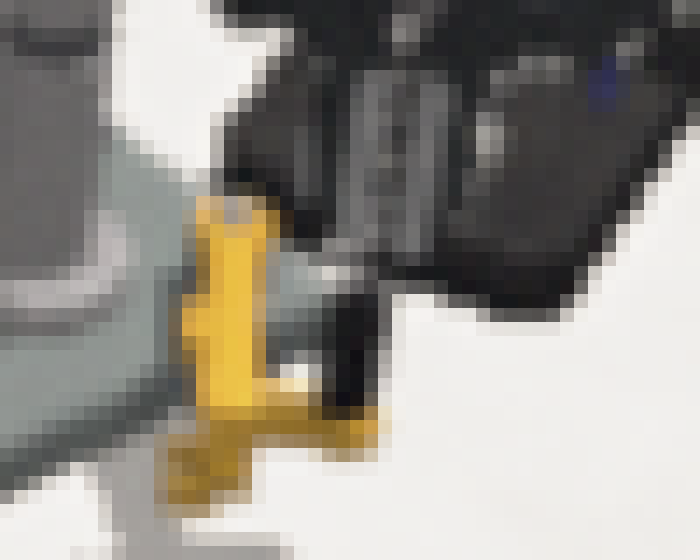

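```bash
python3 - <<'E'
from h import *
c=load('scene1'); P=cloud(c)
for u,v in((389,200),(389,206),(389,210),(389,212),(393,211),(398,215),(403,215),(389,216),(391,222)): print(u,v,np.round(P[v,u],4))
s=read_state();print(s['tcp_pos'],s['joint_positions'],s['opening'])
E
```

```text
389 200 [ 0.4453 -0.0549  0.1081]
389 206 [ 0.441  -0.0528  0.0941]
389 210 [ 0.4407 -0.0547  0.0817]
389 212 [ 0.4409 -0.0562  0.0749]
393 211 [ 0.4334 -0.0609  0.0802]
398 215 [ 0.4746 -0.1406  0.0039]
403 215 [ 0.4606 -0.1428  0.0116]
389 216 [ 0.4448 -0.0638  0.0566]
391 222 [ 0.4402 -0.0693  0.0381]
[ 0.44262965 -0.06839054  0.03914941] [-2.81318709e-01 -5.15691273e-02  1.83402952e+00  1.66067947e-03
  1.35949255e+00 -9.79840140e-01] 0.0016024821780389338
```

```bash
python3 - <<'E'
from h import *
c=grab('scene','scene2'); P=cloud(c); s=read_state();print(s['clock'],s['tcp_pos'])
f=c['frame'][100:250,340:460,::-1]; cv2.imwrite('pics/z2.png',cv2.resize(f,None,fx=5,fy=4,interpolation=cv2.INTER_CUBIC))
# finger points
m=(P[...,2]>.06)&(P[...,2]<.3)&(abs(P[...,0]-.443)<.1)&(abs(P[...,1]+.06)<.09)&(c['depth']>0)
v,u=np.where(m); 
for r in range(v.min(),v.max()+1,3):
    k=v==r
    if k.sum(): q=P[r,u[k]]; print(r,u[k].min(),u[k].max(),np.round(q.min(0),3),np.round(q.max(0),3))
E
```

```text
2.625 [ 0.44253422 -0.06833598  0.03901309]
123 389 389 [ 0.463 -0.04   0.299] [ 0.463 -0.04   0.299]
126 388 392 [ 0.45  -0.043  0.29 ] [ 0.467 -0.034  0.299]
129 387 422 [ 0.408 -0.081  0.282] [ 0.47  -0.033  0.3  ]
132 387 422 [ 0.407 -0.093  0.28 ] [ 0.463 -0.031  0.296]
135 386 422 [ 0.407 -0.085  0.269] [ 0.469 -0.031  0.289]
138 386 421 [ 0.406 -0.081  0.266] [ 0.463 -0.029  0.283]
141 386 420 [ 0.406 -0.079  0.258] [ 0.464 -0.03   0.277]
144 385 419 [ 0.406 -0.076  0.242] [ 0.476 -0.029  0.269]
147 384 419 [ 0.407 -0.094  0.236] [ 0.476 -0.034  0.264]
150 384 419 [ 0.409 -0.083  0.236] [ 0.466 -0.031  0.254]
153 383 418 [ 0.405 -0.079  0.226] [ 0.47  -0.03   0.247]
156 383 418 [ 0.405 -0.082  0.221] [ 0.467 -0.029  0.243]
159 383 417 [ 0.406 -0.08   0.216] [ 0.464 -0.029  0.236]
162 382 417 [ 0.405 -0.083  0.205] [ 0.468 -0.03   0.229]
165 381 416 [ 0.405 -0.081  0.191] [ 0.476 -0.03   0.221]
168 379 416 [ 0.405 -0.085  0.181] [ 0.48  -0.029  0.215]
171 378 416 [ 0.405 -0.097  0.176] [ 0.478 -0.032  0.207]
174 370 416 [ 0.408 -0.087  0.164] [ 0.493 -0.032  0.187]
177 369 419 [ 0.406 -0.102  0.162] [ 0.486 -0.021  0.18 ]
180 369 424 [ 0.4   -0.111  0.157] [ 0.482 -0.019  0.175]
183 371 424 [ 0.392 -0.1    0.14 ] [ 0.478 -0.023  0.167]
186 368 424 [ 0.389 -0.097  0.097] [ 0.528 -0.024  0.162]
189 365 421 [ 0.392 -0.147  0.069] [ 0.524 -0.03   0.152]
192 364 417 [ 0.399 -0.146  0.062] [ 0.526 -0.034  0.143]
195 365 413 [ 0.404 -0.085  0.082] [ 0.519 -0.038  0.132]
198 364 409 [ 0.41  -0.081  0.071] [ 0.522 -0.048  0.124]
201 364 399 [ 0.428 -0.075  0.061] [ 0.521 -0.052  0.11 ]
204 386 398 [ 0.429 -0.069  0.086] [ 0.457 -0.054  0.101]
207 386 398 [ 0.429 -0.073  0.078] [ 0.449 -0.051  0.094]
210 389 397 [ 0.43 -0.07  0.08] [ 0.441 -0.055  0.083]
213 394 394 [ 0.433 -0.065  0.073] [ 0.433 -0.065  0.073]
```

View pics/z2.png

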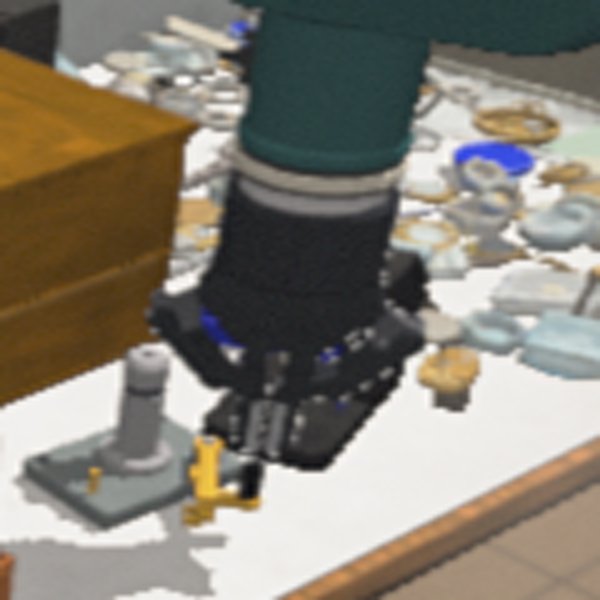

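Call:
servo_tool(plan="0 0 0 0 0 0 120; 0 0 0 0 0 0 120; 0 0 0 0 0 0 120; 0 0 0 0.005 0 0 120; 0 0 0 0.01 0 0 120; 0 0 0 0.015 0 0 120")

```text
clock: 3.38
tcp_pos: [0.4423, -0.0683, 0.0234]
tcp_rot: [1.224, 1.569, 1.922]
wrist_force: [-0.5, 0.4, 1.0]
opening: 0.0453
```

```bash
python3 - <<'E'
from h import *
c=grab('scene','scene3'); P=cloud(c); s=read_state();print(s['clock'],s['tcp_pos'],s['opening'],s['wrist_force'])
f=c['frame'][150:250,340:440,::-1]; cv2.imwrite('pics/z3.png',cv2.resize(f,None,fx=6,fy=6,interpolation=cv2.INTER_CUBIC))
m=(P[...,2]>.03)&(P[...,2]<.2)&(abs(P[...,0]-.443)<.1)&(abs(P[...,1]+.06)<.09)&(c['depth']>0)
for r in range(180,225,2):
    print(r,[ (u,int(1000*P[r,u,2])) for u in range(378,416,3) if m[r,u]])
E
```

```text
3.425 [ 0.44175788 -0.06812695  0.02270278] 0.04485428327108761 [-1.05679986 -0.03433523 -0.70705155]
180 [(378, 158), (381, 163), (384, 162), (387, 162), (390, 163), (393, 164), (399, 167), (402, 168), (405, 169), (408, 171), (411, 171), (414, 170)]
182 [(381, 157), (384, 157), (387, 157), (390, 165), (393, 162), (396, 160), (399, 164), (402, 163), (405, 163), (408, 164), (411, 165), (414, 166)]
184 [(381, 151), (384, 151), (387, 157), (390, 158), (393, 154), (396, 155), (399, 156), (402, 164), (405, 158), (408, 160), (411, 161), (414, 161)]
186 [(384, 147), (387, 152), (390, 154), (393, 150), (396, 150), (399, 152), (402, 157), (405, 157), (408, 153), (411, 155)]
188 [(384, 140), (387, 146), (390, 149), (393, 145), (396, 146), (399, 146), (402, 152), (405, 153), (408, 149)]
190 [(381, 122), (384, 141), (387, 139), (390, 137), (393, 138), (396, 140), (399, 141), (402, 145), (405, 147)]
192 [(381, 123), (384, 133), (387, 136), (390, 132), (393, 132), (396, 133), (399, 134), (402, 140), (405, 141)]
194 [(378, 112), (381, 124), (384, 131), (387, 131), (399, 128), (402, 133), (405, 136)
[... 202 characters left out ...]
]
200 [(378, 106), (381, 109), (405, 117), (408, 116), (411, 112), (414, 120)]
202 [(378, 100), (381, 103), (405, 111), (408, 112), (411, 109), (414, 114)]
204 [(378, 91), (381, 96), (402, 87), (405, 105), (408, 106), (411, 103), (414, 109)]
206 [(378, 85), (381, 91), (402, 89), (405, 100), (408, 101)]
208 [(378, 80), (381, 83), (402, 90), (405, 90)]
210 [(378, 75), (381, 77), (402, 86), (405, 82)]
212 [(378, 69), (381, 72), (402, 80), (405, 79)]
214 [(381, 66), (390, 55), (402, 75), (405, 73)]
216 [(381, 31), (390, 55), (402, 69), (405, 68)]
218 [(390, 53), (402, 62)]
220 [(381, 30), (387, 40), (390, 47)]
222 [(381, 31), (384, 31), (387, 36), (390, 39)]
224 [(384, 31), (387, 30), (390, 33)]
```

View pics/z3.png

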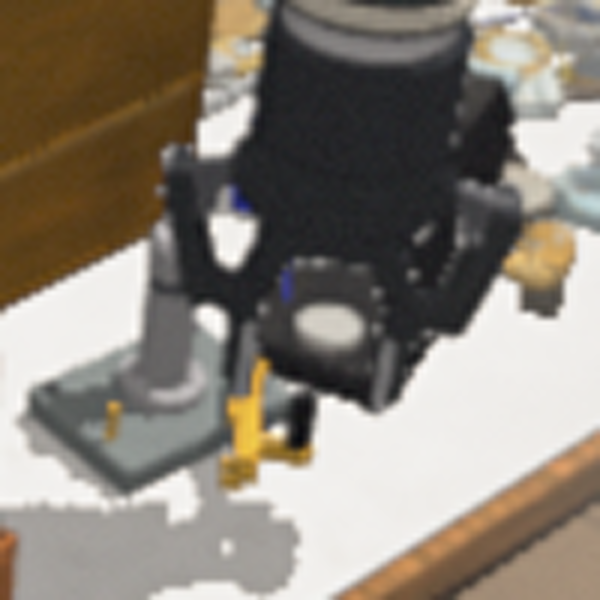

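Call:
servo_tool(plan="0 0 0 0.005 0 0 120; 0 0 0 0.01 0 0 120; 0 0 0 0.014 0 0 120; 0 0 0 0.017 0 0 120; 0 0 0 0.018 0 0 120")

```text
clock: 4.05
tcp_pos: [0.4416, -0.068, 0.0045]
tcp_rot: [1.661, 1.567, 2.359]
wrist_force: [-1.3, 0.6, -0.3]
opening: 0.0452
```

```bash
python3 - <<'E'
from h import *
c=grab('scene','scene4'); P=cloud(c); s=read_state();print(s['clock'],s['tcp_pos'],s['opening'],s['wrist_force'])
f=c['frame'][150:250,340:440,::-1]; cv2.imwrite('pics/z4.png',cv2.resize(f,None,fx=6,fy=6,interpolation=cv2.INTER_CUBIC))
for r in range(206,230,2):
    print(r,[ (u,*(int(1000*t) for t in P[r,u])) for u in (378,380,382,388,390,392,400,402,404)  if P[r,u,2]>.02 and c['depth'][r,u]>0])
E
```

```text
4.1 [ 0.44164194 -0.0680506   0.00449929] 0.045142081984531006 [0.39468932 0.22085484 0.14247372]
206 [(378, 461, -38, 88), (380, 457, -40, 90), (382, 453, -42, 91), (392, 495, -136, 23), (402, 416, -69, 101), (404, 414, -73, 100)]
208 [(378, 459, -36, 85), (380, 456, -39, 85), (382, 461, -53, 75), (402, 418, -73, 91), (404, 414, -74, 94)]
210 [(378, 462, -41, 74), (380, 457, -42, 77), (382, 492, -93, 31), (402, 424, -83, 77), (404, 413, -74, 89)]
212 [(378, 461, -41, 68), (380, 455, -40, 73), (382, 487, -88, 31), (402, 420, -78, 77), (404, 413, -76, 82)]
214 [(378, 461, -41, 63), (380, 455, -42, 66), (382, 483, -84, 28), (390, 450, -73, 54), (402, 416, -74, 75), (404, 413, -78, 75)]
216 [(378, 461, -43, 55), (380, 455, -43, 59), (382, 478, -79, 28), (388, 446, -61, 56), (390, 443, -65, 56), (392, 440, -69, 56), (400, 431, -89, 52), (402, 415, -74, 69), (404, 414, -81, 66)]
218 [(378, 458, -40, 52), (380, 455, -44, 53), (382, 471, -71, 29), (388, 446, -63, 49), (390, 441, -64, 52), (392, 439, -69, 51), (400, 426, -82, 52), (402, 413, -73, 65), (404, 414, -82, 60)]
220 [(378, 457, -40, 47), (380, 454, -44, 47), (382, 465, -65, 30), (388, 444, -62, 45), (390, 440, -64, 46), (400, 418, -73, 56), (402, 413, -74, 58)]
222 [(380, 453, -44, 41), (382, 459, -58, 30), (388, 444, -63, 38), (390, 440, -66, 39), (400, 417, -74, 50), (402, 413, -76, 51), (404, 413, -83, 48)]
224 [(380, 458, -51, 28), (382, 454, -53, 30), (388, 443, -62, 33), (390, 439, -66, 33), (400, 416, -73, 45), (402, 412, -76, 46)]
226 [(378, 455, -41, 29), (380, 451, -44, 30), (382, 448, -47, 31), (388, 441, -62, 27), (390, 439, -67, 26)]
228 [(378, 453, -39, 25), (380, 447, -39, 29), (382, 443, -41, 31)]
```

View pics/z4.png

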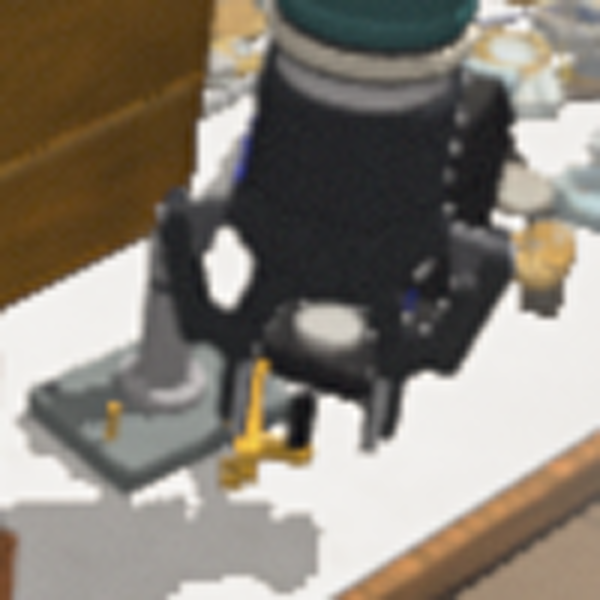

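Call:
servo_tool(plan="0 0 0 0.003 0 0 120; 0 0 0 0.003 0 0 160; 0 0 0 0.003 0 0 200; 0 0 0 0.003 0 0 240; 0 0 0 0.003 0 0 240")

```text
clock: 4.72
tcp_pos: [0.4419, -0.0681, 0.0017]
tcp_rot: [1.474, 1.568, 2.172]
wrist_force: [1.2, 0.0, -0.7]
opening: 0.0113
```

```bash
python3 - <<'E'
from h import *
c=grab('scene','scene5'); s=read_state();print(s['clock'],s['tcp_pos'],s['opening'],s['wrist_force'])
f=c['frame'][150:250,340:440,::-1]; cv2.imwrite('pics/z5.png',cv2.resize(f,None,fx=6,fy=6,interpolation=cv2.INTER_CUBIC))
# arc about pivot
piv=np.array([.4925,-.0945]);k=s['tcp_pos'][:2]
print('r',np.linalg.norm(k-piv))
a0=np.arctan2(*(k-piv)[::-1]); R0=Ro.from_euler('xyz',s['tcp_rot'])
for t in np.linspace(0,a0-np.radians(106.5)+.05,8)[1:]:
    a=a0-t; p=np.r_[piv+.0557*np.array([np.cos(a),np.sin(a)]),s['tcp_pos'][2]]; print(round(t,3),np.round(p,4),np.round(R0.inv().apply(p-s['tcp_pos']),4))
E
```

```text
4.775 [ 0.44193933 -0.06806781  0.0016804 ] 0.011154404781607738 [0.65455728 1.07616529 0.08766379]
r 0.05705297492037805
0.122 [ 0.4466 -0.0629  0.0017] [0.     0.0009 0.0069]
0.243 [ 0.4508 -0.0576  0.0017] [0.     0.0023 0.0135]
0.365 [ 0.4556 -0.0528  0.0017] [0.     0.0029 0.0203]
0.486 [ 0.4609 -0.0486  0.0017] [0.     0.0027 0.027 ]
0.608 [ 0.4667 -0.0451  0.0017] [0.     0.0016 0.0337]
0.73 [ 0.4729 -0.0424  0.0017] [ 0.     -0.0002  0.0402]
0.851 [ 0.4794 -0.0404  0.0017] [ 0.     -0.0028  0.0465]
```

View pics/z5.png

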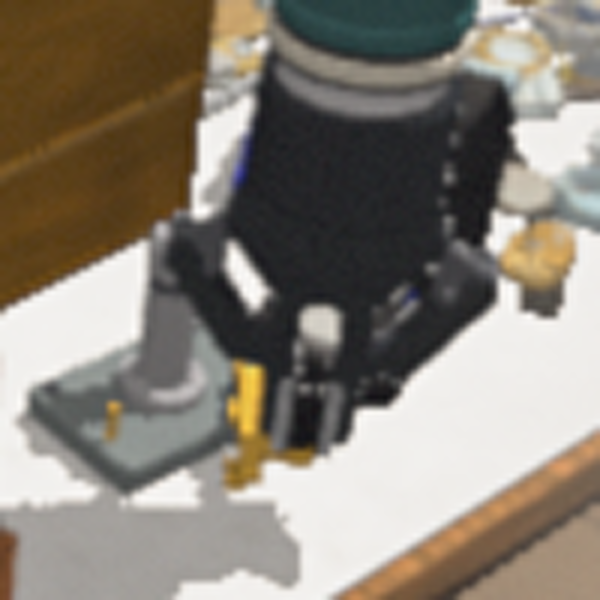

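Call:
servo_tool(plan="0 0 0 0 0.0009 0.007 240; 0 0 0 0 0.002 0.0135 240; 0 0 0 0 0.0025 0.020 240; 0 0 0 0 0.0025 0.027 240; 0 0 0 0 0.0015 0.0335 240; 0 0 0 0 0.0005 0.037 240; 0 0 0 0 0 0.039 240")

```text
clock: 5.65
tcp_pos: [0.4717, -0.0428, 0.0015]
tcp_rot: [1.632, 1.567, 2.331]
wrist_force: [-4.1, -0.2, 1.5]
opening: 0.0112
```

```bash
cat > look.py <<'E'
from h import *
import sys
t=sys.argv[1]
c=grab('scene','scene'+t); s=read_state();print(s['clock'],s['tcp_pos'],s['opening'],s['wrist_force'])
f=c['frame'][150:250,340:440,::-1]; cv2.imwrite(f'pics/z{t}.png',cv2.resize(f,None,fx=6,fy=6,interpolation=cv2.INTER_CUBIC))
E
python3 look.py 6
```

```text
5.7 [ 0.47189137 -0.0427935   0.00151964] 0.011691186185321344 [-3.45275411  1.22835881  0.49735252]
```

View pics/z6.png

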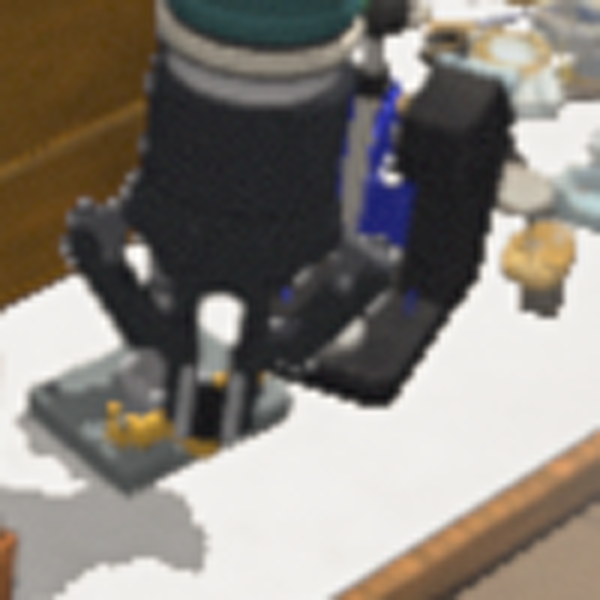

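Call:
servo_tool(plan="0 0 0 0 -0.0008 0.002 240; 0 0 0 0 -0.0016 0.004 240; 0 0 0 0 -0.0024 0.0055 240; 0 0 0 0 -0.0028 0.0065 240; 0 0 0 0 -0.0028 0.0065 240")

```text
clock: 6.32
tcp_pos: [0.4786, -0.0411, 0.0015]
tcp_rot: [1.788, 1.568, 2.486]
wrist_force: [-3.2, -2.4, 2.1]
opening: 0.011
```

```bash
python3 look.py 7
```

```text
6.375 [ 0.47856642 -0.04109447  0.00147745] 0.010683001948390978 [-4.1169878  -2.7904061   1.74898045]
```

View pics/z7.png

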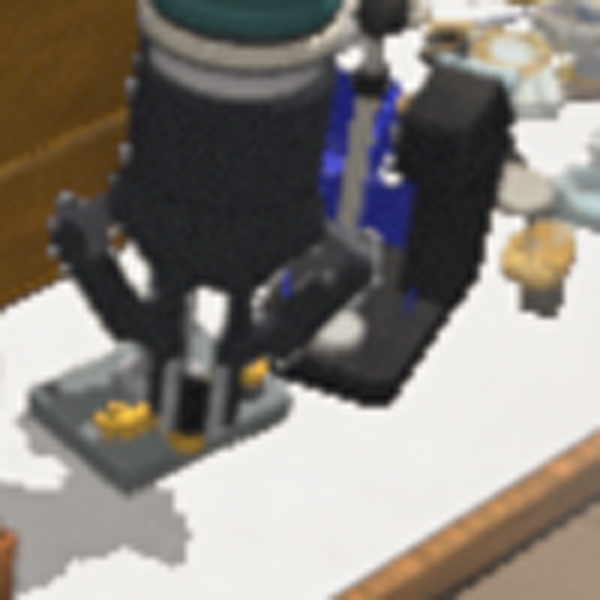

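Still moving freely; a few mm more, feeling for the stop.

Call:
servo_tool(plan="0 0 0 0 -0.0008 0.0018 240; 0 0 0 0 -0.0012 0.003 240; 0 0 0 0 -0.0012 0.003 240")

```text
clock: 6.75
tcp_pos: [0.4785, -0.0411, 0.0013]
tcp_rot: [2.453, 1.561, -3.132]
wrist_force: [-10.6, -3.2, 8.4]
opening: 0.0111
```

```bash
python3 look.py 8
```

```text
6.8 [ 0.47848945 -0.04104694  0.0013167 ] 0.010827745686519804 [-11.68044823  -4.54608568   7.51994503]
```

View pics/z8.png

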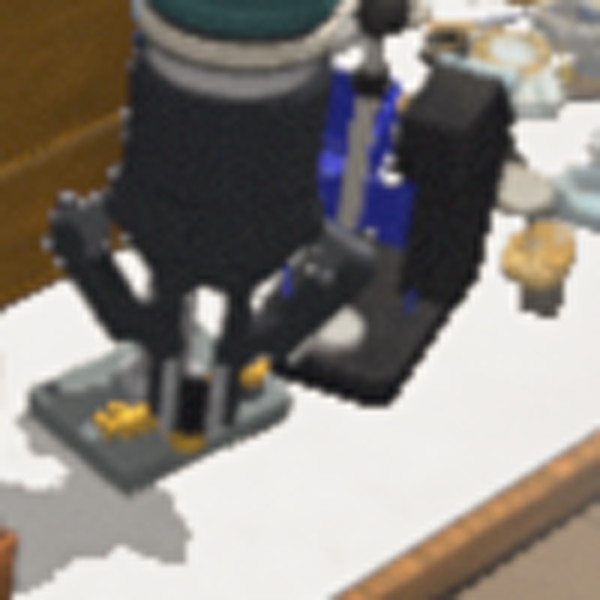

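Call:
servo_tool(plan="0 0 0 0 0.0004 -0.001 240; 0 0 0 0 0.0004 -0.001 200; 0 0 0 0 0.0004 -0.001 140; 0 0 0 0 0.0004 -0.001 120; 0 0 0 0 0.0004 -0.001 120; 0 0 0 -0.03 0.0004 -0.001 120; 0 0 0 -0.07 0.0004 -0.001 120; 0 0 0 -0.12 0.0004 -0.001 60; 0 0 0 -0.17 0.0004 -0.001 0; 0 0 0 -0.2 0.0004 -0.001 0")

```text
clock: 8.05
tcp_pos: [0.4804, -0.0415, 0.2047]
tcp_rot: [2.629, 1.566, -2.955]
wrist_force: [0.5, 0.1, -0.0]
opening: 0.0856
```

```bash
python3 - <<'E'
from h import *
s=read_state();print(s['clock'],s['tcp_pos'],s['opening'],s['wrist_force']);go([.4505,.134,.2],9.5)
for n in('scene','top'):
    c=grab(n,n+'9')
    f=c['frame'][:,:,::-1]
    f=f[140:275,270:440] if n=='scene' else f[160:275,340:480]
    cv2.imwrite(f'pics/{n}9z.png',cv2.resize(f,None,fx=4,fy=4,interpolation=cv2.INTER_CUBIC))
E
```

```text
8.05 [ 0.48042782 -0.0415413   0.20467364] 0.08561727064695637 [ 0.49837994  0.14153611 -0.02797688]
turn [ 0.5327 -0.0047 -0.0012] shift [0.0047 0.1537 0.09  ]
```

View pics/scene9z.png

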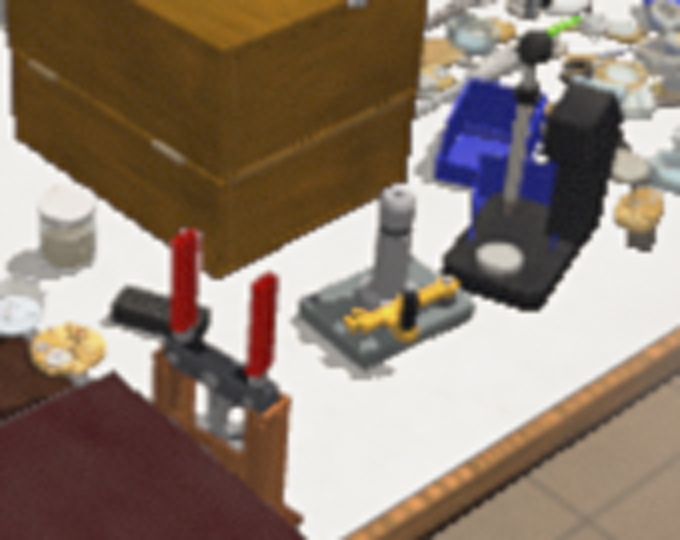

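View pics/top9z.png

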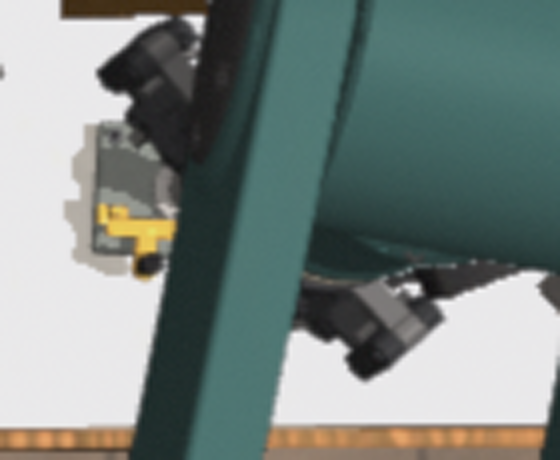

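```bash
python3 - <<'E'
from h import *
c=load('scene9'); s=read_state()
for dz in(0,.035): print(proj(c,s['tcp_pos']+[0,0,dz]))
cv2.imwrite('pics/s9f.png',c['frame'][:260,200:600,::-1])
E
```

```text
[378.19333229 158.68771033]
[379.93363133 144.56691959]
```

View pics/s9f.png

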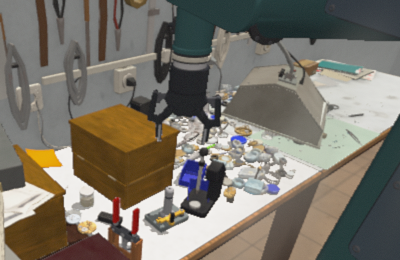

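Call:
servo_tool(plan="0.13 0 0 0 0.035 0.02 0; 0.27 -0.002 0 0 0.075 0.044 0; 0.4 -0.004 0 0 0.115 0.067 0; 0.533 -0.005 -0.001 0 0.154 0.09 0; 0.533 -0.005 -0.001 0 0.154 0.09 0; 0.533 -0.005 -0.001 0.01 0.154 0.09 0")

```text
clock: 8.9
tcp_pos: [0.4519, 0.1338, 0.1952]
tcp_rot: [-0.396, 1.565, -0.229]
wrist_force: [0.0, 0.4, -0.1]
opening: 0.0852
```

```bash
python3 - <<'E'
from h import *
s=read_state();print(s['clock'],s['tcp_pos'],s['opening'],s['wrist_force']);go([.4505,.134,.1],9.5)
R=Ro.from_euler('xyz',s['tcp_rot']).as_matrix();print(np.round(R,3))
for n in('scene','top'):
    c=grab(n,n+'10')
    f=c['frame'][:,:,::-1]
    f=f[80:275,240:440] if n=='scene' else f[160:275,240:480]
    cv2.imwrite(f'pics/{n}10z.png',cv2.resize(f,None,fx=3,fy=3,interpolation=cv2.INTER_CUBIC))
E
```

```text
8.9 [0.45187944 0.13376677 0.1951926 ] 0.08521934508783897 [ 0.01741402  0.36058241 -0.06682447]
turn [0.001  0.0049 0.002 ] shift [ 0.0952  0.0007 -0.0018]
[[ 0.005 -0.166  0.986]
 [-0.001  0.986  0.166]
 [-1.    -0.002  0.005]]
```

View pics/scene10z.png

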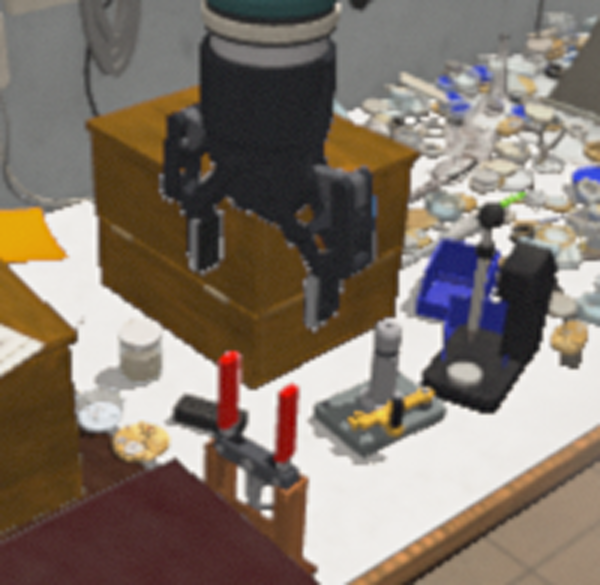

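View pics/top10z.png

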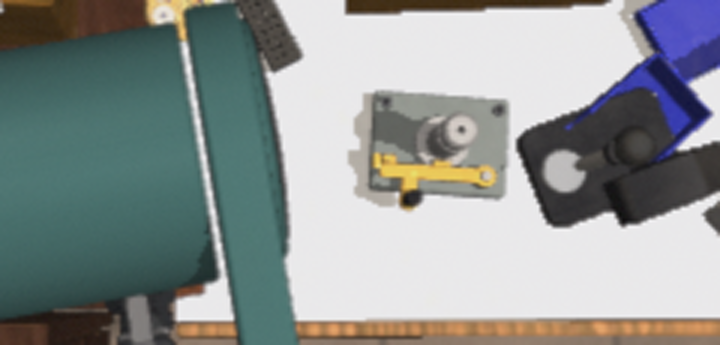

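```bash
python3 - <<'E'
from h import *
c=load('scene10');P=cloud(c);s=read_state()
def o(p): return np.round((proj(c,p)-[240,80])*3)
for dz in (0,.035,.048): print(dz,o(s['tcp_pos']+[0,0,dz]), [o(s['tcp_pos']+np.array([a*.986,a*.166,dz])) for a in(-.0425,.0425)])
for u,v in((200,262),(207,255),(313,318),(318,310),(325,290),(207,240)): 
    uu,vv=round(240+u/3),round(80+v/3); print(u,v,np.round(P[vv,uu],4))
hsv=cv2.cvtColor(c['frame'],cv2.COLOR_RGB2HSV);H,S,V=[hsv[...,i].astype(int) for i in range(3)]
m=((H<5)|(H>175))&(S>150)&(V>100)&(P[...,2]>.1)&(abs(P[...,1]-.134)<.05)&(abs(P[...,0]-.45)<.06)
for st,ce,k in blobs(m): q=P[k];print(st,np.round(q.mean(0),4),q.min(0),q.max(0))
E
```

```text
0 [260. 354.] [array([311., 381.]), array([211., 329.])]
0.035 [261. 309.] [array([314., 335.]), array([212., 284.])]
0.048 [262. 292.] [array([315., 317.]), array([212., 267.])]
200 262 [0.4918 0.1492 0.25  ]
207 255 [0.494  0.1427 0.251 ]
313 318 [0.4016 0.1354 0.2488]
318 310 [0.399  0.1335 0.2557]
325 290 [0.3963 0.1323 0.2693]
207 240 [0.4934 0.1431 0.2625]
[313 197   7  26 134] [0.4743 0.1403 0.1531] [0.47138481 0.13116375 0.12118033] [0.4804131  0.1466585  0.18245917]
[331 209   8  25 129] [0.4228 0.1328 0.1545] [0.42048372 0.12519253 0.11947018] [0.42762276 0.1383787  0.18067146]
```

Call:
servo_tool(plan="0 0.005 0.002 0.02 0 -0.002 0; 0 0.005 0.002 0.045 0 -0.002 0; 0 0.005 0.002 0.07 0 -0.002 0; 0 0.005 0.002 0.088 0 -0.002 0; 0 0.005 0.002 0.095 0 -0.002 0; 0 0.005 0.002 0.096 0 -0.002 0")

```text
clock: 9.75
tcp_pos: [0.4491, 0.1321, 0.0973]
tcp_rot: [3.112, 1.566, -3.007]
wrist_force: [-0.3, 0.7, 0.9]
opening: 0.0857
```

```bash
cat > look2.py <<'E'
from h import *
import sys
t=sys.argv[1]
s=read_state();print(s['clock'],s['tcp_pos'],s['opening'],s['wrist_force'])
R=Ro.from_euler('xyz',s['tcp_rot']).as_matrix();print(np.round(R,3).tolist())
for n in('scene','top'):
    c=grab(n,n+t)
    f=c['frame'][:,:,::-1]
    f=f[120:275,270:440] if n=='scene' else f[160:275,240:430]
    cv2.imwrite(f'pics/{n}{t}z.png',cv2.resize(f,None,fx=3.8,fy=3.8,interpolation=cv2.INTER_CUBIC))
E
python3 look2.py 11
```

```text
9.75 [0.4490891  0.13208843 0.0973463 ] 0.08571000003569249 [-0.27371603  0.69198728  0.94941799]
[[-0.004, -0.163, 0.987], [-0.001, 0.987, 0.163], [-1.0, 0.0, -0.005]]
```

View pics/scene11z.png

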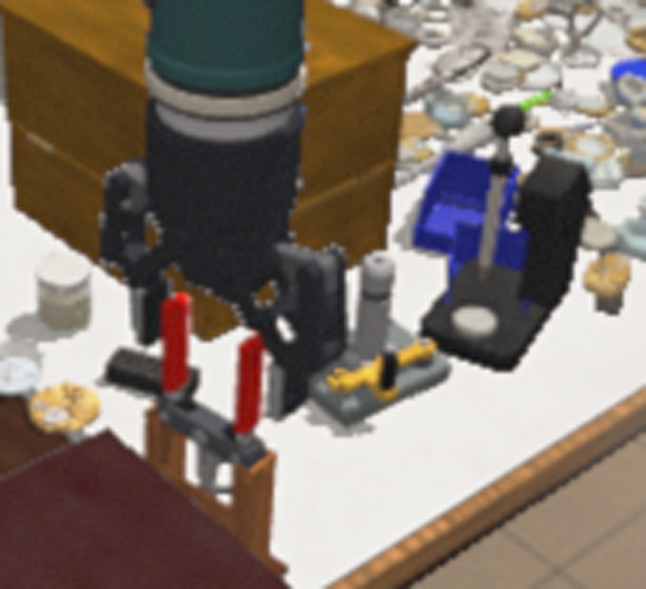

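Call:
servo_tool(plan="0 -0.004 0 0 0.002 0.001 0; 0 -0.004 0 0 0.002 0.001 60; 0 -0.004 0 0 0.002 0.001 110; 0 -0.004 0 0 0.002 0.001 180; 0 -0.004 0 0 0.002 0.001 220; 0 -0.004 0 0 0.002 0.001 220; 0 -0.004 0 0 0.002 0.001 220; 0 -0.004 0 0 0.002 0.001 220", force=40)

```text
clock: 10.85
tcp_pos: [0.4511, 0.1348, 0.1007]
tcp_rot: [0.071, 1.567, 0.235]
wrist_force: [-1.1, 0.5, 9.0]
opening: 0.0384
```

```bash
python3 look2.py 12
```

```text
10.85 [0.45113245 0.1347978  0.1007422 ] 0.038437287866808674 [-1.13474194  0.45753755  9.03031926]
[[0.004, -0.164, 0.986], [0.001, 0.986, 0.164], [-1.0, 0.0, 0.004]]
```

View pics/scene12z.png

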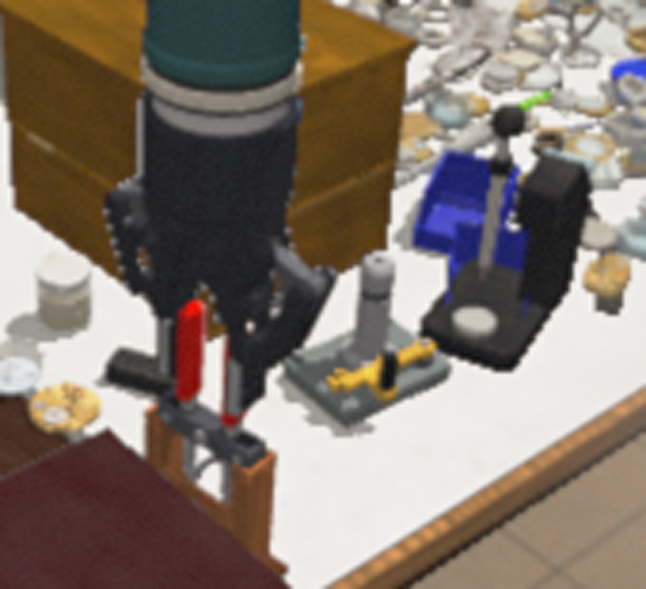

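View pics/top12z.png

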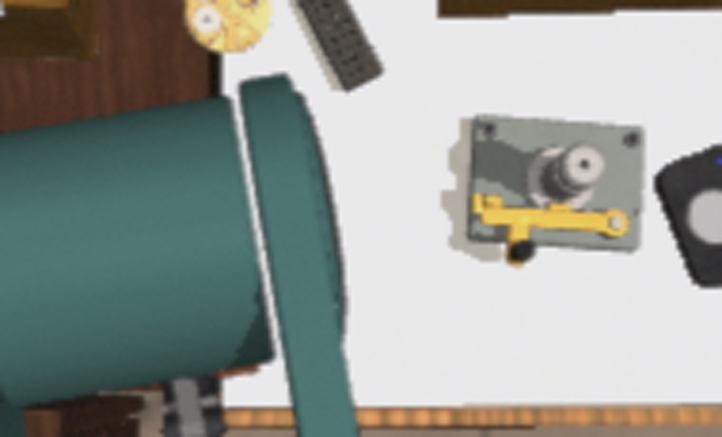

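Call:
servo_tool(plan="0 0 0 -0.005 0 0 220; 0 0 0 -0.013 0 0 220; 0 0 0 -0.022 0 0 220; 0 0 0 -0.032 0 0 220; 0 0 0 -0.042 0 0 220; 0 0 0 -0.052 0 0 220; 0 0 0 -0.062 0 0 220; 0 0 0 -0.072 0 0 220; 0 0 0 -0.08 0 0 220; 0 0 0 -0.085 0 0 220")

```text
clock: 12.2
tcp_pos: [0.4509, 0.1347, 0.1864]
tcp_rot: [0.058, 1.566, 0.222]
wrist_force: [0.4, 0.1, -1.9]
opening: 0.039
```

```bash
python3 look2.py 13
```

```text
12.2 [0.45090588 0.13473634 0.1863536 ] 0.03899499673080906 [ 0.43308295  0.13874973 -1.88010078]
[[0.004, -0.164, 0.986], [0.001, 0.986, 0.164], [-1.0, 0.0, 0.005]]
```

View pics/scene13z.png

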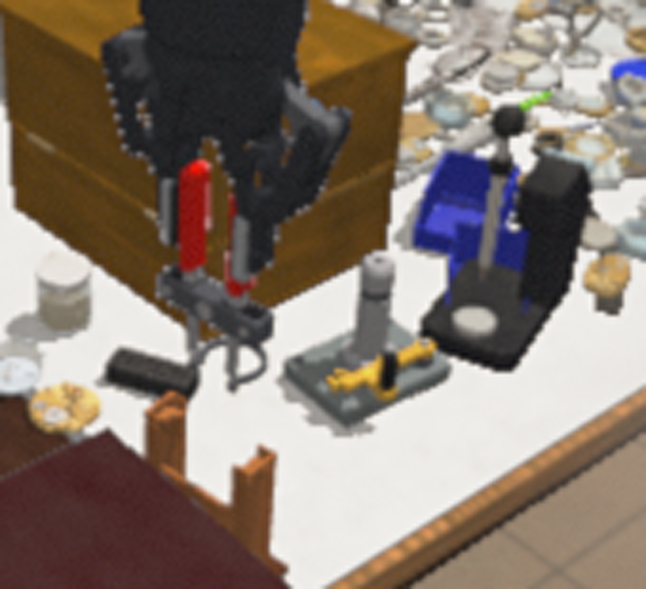

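View pics/top13z.png

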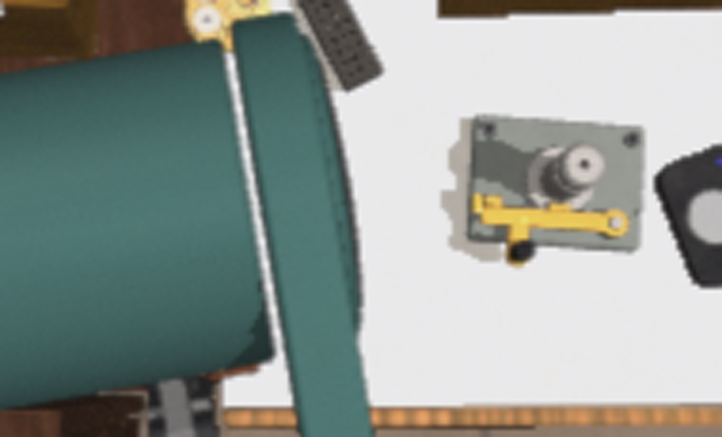

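```bash
cat > ring.py <<'E'
from h import *
def circ(q):
    A=np.c_[2*q[:,:2],np.ones(len(q))]; b=(q[:,:2]**2).sum(1); x=np.linalg.lstsq(A,b,rcond=None)[0]; return x[:2],np.sqrt(x[2]+x[0]**2+x[1]**2)
def ringpts(c,ctr,z0,z1,r=.024):
    P=cloud(c); m=(c['depth']>0)&(P[...,2]>z0)&(P[...,2]<z1)&(np.hypot(P[...,0]-ctr[0],P[...,1]-ctr[1])<r); return P[m],m
E
python3 - <<'E'
from ring import *
c=load('scene13')
q,m=ringpts(c,(.453,.117),.130,.160)
print(len(q)); 
for k in range(len(q)): print(np.round(q[k],3),end=' ')
print(circ(q),q[:,2].mean())
# plane fit
A=np.c_[q[:,:2]-q[:,:2].mean(0),np.ones(len(q))];print('tilt',np.linalg.lstsq(A,q[:,2],rcond=None)[0])
f=c['frame'].copy();f[m]=[0,255,0];cv2.imwrite('pics/ring13.png',cv2.resize(f[150:240,300:370,::-1],None,fx=6,fy=6,interpolation=cv2.INTER_NEAREST))
E
```

```text
90
[0.471 0.11  0.146] [0.464 0.136 0.16 ] [0.473 0.117 0.146] [0.471 0.116 0.147] [0.471 0.113 0.145] [0.469 0.112 0.146] [0.464 0.135 0.157] [0.472 0.123 0.146] [0.471 0.121 0.146] [0.47  0.119 0.146] [0.469 0.118 0.146] [0.469 0.115 0.145] [0.47  0.111 0.141] [0.462 0.104 0.143] [0.46  0.103 0.144] [0.462 0.136 0.156] [0.469 0.128 0.148] [0.469 0.126 0.147] [0.468 0.124 0.147] [0.47  0.119 0.143] [0.469 0.117 0.142] [0.457 0.103 0.143] [0.454 0.103 0.146] [0.452 0.102 0.146] [0.452 0.099 0.145] [0.462 0.139 0.155] [0.463 0.135 0.152] [0.468 0.129 0.146] [0.468 0.126 0.145] [0.469 0.122 0.142] [0.454 0.103 0.143] [0.452 0.102 0.143] [0.449 0.101 0.145] [0.447 0.101 0.146] [0.463 0.138 0.151] [0.464 0.135 0.149] [0.467 0.13  0.145] [0.465 0.129 0.146] [0.447 0.104 0.145] [0.444 0.103 0.146] [0.464 0.138 0.148] [0.461 0.137 0.149] [0.464 0.132 0.145] [0.465 0.129 0.143] [0.443 0.107 0.146] [0.443 0.105 0.145] [0.464 0.137 0.145] [0.463 0.135 0.145] [0.464 0.132 0.142] [0.439 0.135 0.16 ] [0.436 0.13  0.159] [0.441 0.109 0.146] [0.441 0.106 0.145] [0.464 0.138 0.143] [0.462 0.136 0.143] [0.436 0.132 0.157] [0.435 0.13  0.157] [0.44  0.112 0.145] [0.439 0.111 0.145] [0.438 0.109 0.145] [0.462 0.139 0.141] [0.436 0.132 0.155] [0.438 0.117 0.146] [0.437 0.115 0.146] [0.435 0.114 0.147] [0.436 0.11  0.144] [0.437 0.131 0.152] [0.442 0.124 0.144] [0.439 0.124 0.146] [0.438 0.123 0.147] [0.438 0.119 0.145] [0.437 0.118 0.145] [0.437 0.115 0.144] [0.436 0.113 0.143] [0.438 0.133 0.149] [0.435 0.133 0.151] [0.439 0.126 0.145] [0.437 0.126 0.146] [0.437 0.123 0.145] [0.435 0.122 0.145] [0.436 0.118 0.143] [0.436 0.115 0.141] [0.44  0.134 0.146] [0.436 0.134 0.148] [0.435 0.132 0.148] [0.438 0.128 0.144] [0.439 0.124 0.141] [0.437 0.123 0.142] [0.438 0.135 0.145] [0.438 0.135 0.142] (array([0.45288003, 0.12086146]), np.float64(0.01811372073975169)) 0.14644264151409636
tilt [-0.03941098  0.15965292  0.14644264]
```

View pics/ring13.png

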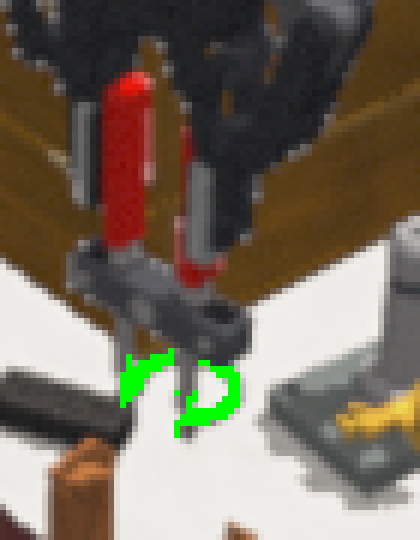

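```bash
cat >> ring.py <<'E'
def ringfit(c,ctr,z0,z1):
    q,m=ringpts(c,ctr,z0,z1)
    ax=np.array([.165,-.986]); q=q[(q[:,:2]-ctr)@ax>-.009]
    from scipy.optimize import least_squares
    r=least_squares(lambda x:np.hypot(q[:,0]-x[0],q[:,1]-x[1])-x[2],[*ctr,.017],loss='soft_l1',f_scale=.001)
    cc,rr=r.x[:2],r.x[2]
    A=np.c_[q[:,:2]-cc,np.ones(len(q))];t=np.linalg.lstsq(A,q[:,2],rcond=None)[0]
    return cc,rr,q[:,2].mean(),t,len(q)
E
python3 - <<'E'
from ring import *
c=load('scene13')
cc=(.453,.118)
for i in range(3): cc,*o=ringfit(c,cc,.136,.1495); print(cc,o)
# axle in scene: top disc and shaft circle fit
P=cloud(c);d=c['depth']>0
for z0,z1 in((.045,.07),(.08,.092)):
    m=d&(P[...,2]>z0)&(P[...,2]<z1)&(np.hypot(P[...,0]-.5175,P[...,1]+.064)<.02); q=P[m]
    from scipy.optimize import least_squares
    r=least_squares(lambda x:np.hypot(q[:,0]-x[0],q[:,1]-x[1])-.012,[.5175,-.064],loss='soft_l1',f_scale=.001); print(z0,len(q),r.x)
m=d&(P[...,2]>.0935)&(P[...,2]<.103)&(np.hypot(P[...,0]-.5175,P[...,1]+.064)<.016);q=P[m];print('top',len(q),q.mean(0),(q.min(0)+q.max(0))/2)
# pliers bar/handle
hsv=cv2.cvtColor(c['frame'],cv2.COLOR_RGB2HSV);H,S,V=[hsv[...,i].astype(int) for i in range(3)]
m=((H<5)|(H>175))&(S>150)&(V>80)&(P[...,2]>.17)&(abs(P[...,1]-.134)<.05)&(abs(P[...,0]-.45)<.06)
for st,ce,k in blobs(m): q=P[k];print(st,np.round(q.mean(0),4),q.min(0),q.max(0))
E
```

```text
[0.45353037 0.11806746] [np.float64(0.01674360378965096), np.float64(0.14477553885279895), array([0.01168731, 0.00974796, 0.14482025]), 57]
[0.45355664 0.11818522] [np.float64(0.01680410391386798), np.float64(0.14480191969195624), array([0.01290012, 0.01608222, 0.14487929]), 56]
[0.45353037 0.11806746] [np.float64(0.016743603544040298), np.float64(0.14477553885279895), array([0.01168731, 0.00974796, 0.14482025]), 57]
0.045 75 [ 0.52002346 -0.06548762]
0.08 39 [ 0.5197092 -0.0656803]
top 40 [ 0.51770459 -0.06367235  0.09663823] [ 0.51860074 -0.0643455   0.09661928]
[317 162   8  29 196] [0.4638 0.1392 0.2404] [0.46052439 0.12958743 0.20855318] [0.47310791 0.14530004 0.26691796]
[329 193   7   5  17] [0.4325 0.1365 0.212 ] [0.4306153  0.12877426 0.20813332] [0.43734376 0.14041242 0.21669695]
```

Call:
servo_tool(plan="0 0 0 0 -0.012 0.002 220; 0 0 0 0 -0.036 0.006 220; 0 0 0 0 -0.064 0.011 220; 0 0 0 0 -0.095 0.017 220; 0 0 0 0 -0.127 0.023 220; 0 0 0 0 -0.156 0.028 220; 0 0 0 0.006 -0.178 0.032 220; 0 0 0 0.014 -0.19 0.034 220; 0 0 0 0.02 -0.1914 0.0343 220; 0 0 0 0.02 -0.1914 0.0343 220")

```text
clock: 13.55
tcp_pos: [0.5157, -0.0478, 0.1654]
tcp_rot: [0.462, 1.567, 0.627]
wrist_force: [0.5, -0.1, -2.3]
opening: 0.0385
```

```bash
python3 look2.py 14; python3 - <<'E'
from ring import *
c=load('scene14')
cc=(.5188,-.0653)
for i in range(3): cc,*o=ringfit(c,cc,.115,.131); print(cc,o)
f=c['frame'][150:240,330:420,::-1];cv2.imwrite('pics/r14.png',cv2.resize(f,None,fx=6.5,fy=6.5,interpolation=cv2.INTER_CUBIC))
E
```

```text
13.55 [ 0.51565049 -0.0478036   0.16541487] 0.03853066506772424 [ 0.52425731 -0.11605769 -2.30129172]
[[0.003, -0.164, 0.986], [0.002, 0.986, 0.164], [-1.0, 0.002, 0.003]]
[ 0.51829308 -0.06446985] [np.float64(0.01702228898515008), np.float64(0.12392626735752849), array([-0.0037982 ,  0.01747093,  0.12403658]), 37]
[ 0.51840513 -0.06444815] [np.float64(0.017040361395718098), np.float64(0.12394840482663658), array([-0.00144802,  0.02022558,  0.12405763]), 39]
[ 0.51840514 -0.06444816] [np.float64(0.017040358715794016), np.float64(0.12394840482663658), array([-0.00144802,  0.02022558,  0.12405763]), 39]
```

View pics/r14.png

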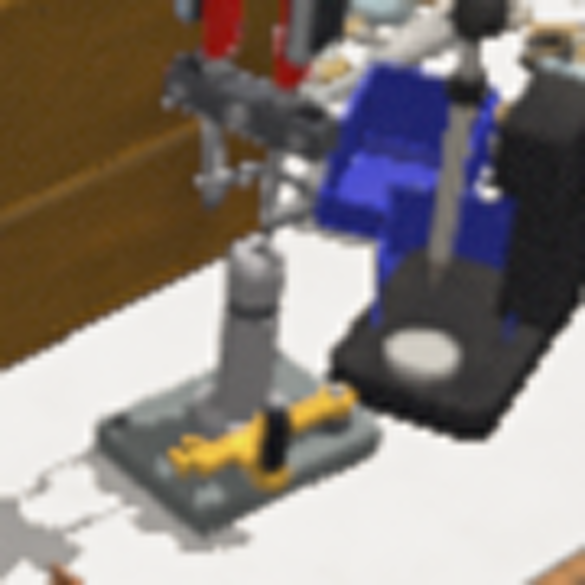

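View pics/top14z.png

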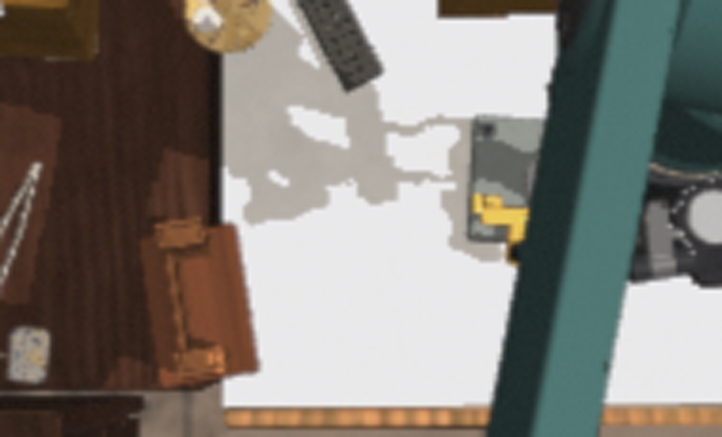

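```bash
python3 - <<'E'
from ring import *
c=load('scene14');P=cloud(c);d=c['depth']>0
f=c['frame'][180:225,355:385,::-1];cv2.imwrite('pics/ax14.png',cv2.resize(f,None,fx=13,fy=13,interpolation=cv2.INTER_NEAREST))
m=d&(P[...,2]>.03)&(P[...,2]<.103)&(np.hypot(P[...,0]-.518,P[...,1]+.064)<.03)
for v in range(182,214,2):
    u=np.where(m[v])[0]; u=u[(u>355)&(u<385)]
    if len(u): print(v,u.min(),u.max(),(u.min()+u.max())/2)
for z in (.098,.09,.08,.06,.04): print(z,proj(c,[.5185,-.0648,z]),proj(c,[.520,-.0656,z]))
# edge of top disc
for t in np.arange(0,360,45): print(t,np.round(proj(c,[.5185+.012*np.cos(np.radians(t)),-.0648+.012*np.sin(np.radians(t)),.096]),1))
E
```

```text
186 368 369 368.5
188 365 372 368.5
190 365 373 369.0
192 364 373 368.5
194 364 373 368.5
196 364 372 368.0
198 364 372 368.0
200 363 372 367.5
202 363 372 367.5
204 363 371 367.0
206 363 371 367.0
208 363 371 367.0
210 363 378 370.5
212 364 378 371.0
0.098 [369.21999214 188.08785347] [369.01877259 187.70706598]
0.09 [368.91895417 190.7466259 ] [368.71916451 190.3639394 ]
0.08 [368.54684645 194.0330875 ] [368.34881834 193.64810609]
0.06 [367.81627258 200.48552813] [367.62168399 200.09620962]
0.04 [367.1033385  206.78217379] [366.9120821  206.38883827]
0 [365.7 186.6]
45 [364.3 188.4]
90 [365.7 190.4]
135 [369.1 191.5]
180 [372.6 190.9]
225 [374.  189.1]
270 [372.6 187.1]
315 [369.1 186.1]
```

View pics/ax14.png

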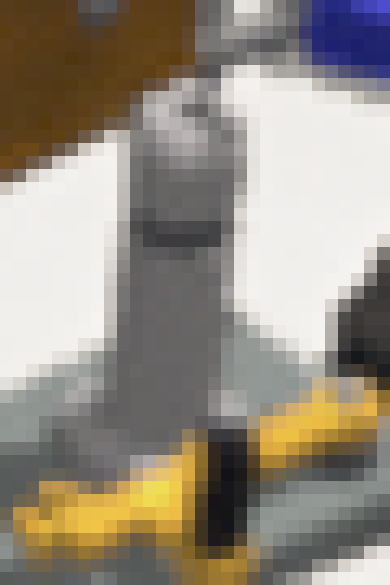

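Call:
servo_tool(plan="0 0 0 0.006 0 0.0003 220; 0 0 0 0.014 0 0.0003 220; 0 0 0 0.02 0 0.0003 220; 0 0 0 0.025 0 0.0003 220; 0 0 0 0.029 0 0.0003 220; 0 0 0 0.032 0 0.0003 220; 0 0 0 0.033 0 0.0003 220")

```text
clock: 14.52
tcp_pos: [0.5167, -0.0476, 0.1334]
tcp_rot: [0.129, 1.566, 0.295]
wrist_force: [-0.2, 0.3, -2.9]
opening: 0.0388
```

```bash
python3 look2.py 15; python3 - <<'E'
from ring import *
c=load('scene15')
f=c['frame'][160:225,340:400,::-1];cv2.imwrite('pics/r15.png',cv2.resize(f,None,fx=10,fy=9,interpolation=cv2.INTER_CUBIC))
E
```

```text
14.525 [ 0.51666179 -0.04758568  0.13339738] 0.038798920940233135 [-0.19446907  0.26434187 -2.91716493]
[[0.005, -0.165, 0.986], [0.001, 0.986, 0.165], [-1.0, 0.001, 0.005]]
```

View pics/r15.png

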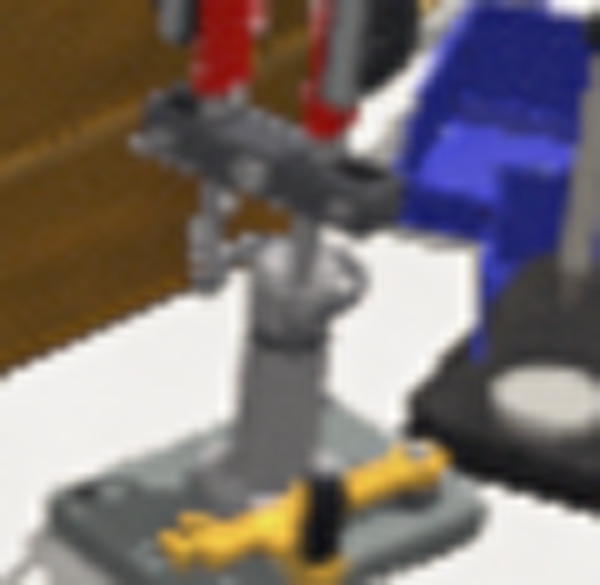

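Call:
servo_tool(plan="0 0 0 0.004 0 -0.0005 220; 0 0 0 0.008 0 -0.0006 220; 0 0 0 0.012 0 -0.0006 220; 0 0 0 0.0145 0 -0.0006 220; 0 0 0 0.016 0 -0.0006 220; 0 0 0 0.016 0 -0.0006 220")

```text
clock: 15.38
tcp_pos: [0.5162, -0.0476, 0.1175]
tcp_rot: [0.13, 1.566, 0.295]
wrist_force: [-0.9, 0.1, -1.7]
opening: 0.0388
```

```bash
python3 look2.py 16; python3 - <<'E'
from ring import *
c=load('scene16')
f=c['frame'][160:225,340:400,::-1];cv2.imwrite('pics/r16.png',cv2.resize(f,None,fx=10,fy=9,interpolation=cv2.INTER_CUBIC))
P=cloud(c)
cc=np.array([.5188,-.0648])
rr=np.hypot(P[...,0]-cc[0],P[...,1]-cc[1]);m=(c['depth']>0)&(P[...,2]>.068)&(P[...,2]<.084)&(rr<.024)&(rr>.0142)
q=P[m];ax=np.array([.165,-.986]);
v,u=np.where(m)
for a,b,p,r in zip(u,v,q,rr[m]): print((a,b),np.round(p,4),round(r,4))
s=read_state();print('pred ring',s['tcp_pos'][:2]+.017*np.array([.165,-.986]),s['tcp_pos'][2]-.1864+.1448)
E
```

```text
15.375 [ 0.51617494 -0.04764221  0.11746768] 0.03878540431546017 [-0.91429821  0.08766659 -1.65372371]
[[0.005, -0.165, 0.986], [0.001, 0.986, 0.165], [-1.0, 0.001, 0.005]]
(np.int64(362), np.int64(192)) [ 0.5378 -0.0612  0.0771] 0.0194
(np.int64(363), np.int64(192)) [ 0.5344 -0.0611  0.079 ] 0.016
(np.int64(362), np.int64(193)) [ 0.5352 -0.0587  0.0765] 0.0175
(np.int64(363), np.int64(193)) [ 0.5341 -0.0611  0.0761] 0.0157
(np.int64(374), np.int64(193)) [ 0.5159 -0.0819  0.0773] 0.0173
(np.int64(360), np.int64(194)) [ 0.5281 -0.044   0.0837] 0.0228
(np.int64(361), np.int64(194)) [ 0.5326 -0.0526  0.0775] 0.0185
(np.int64(362), np.int64(194)) [ 0.533  -0.0566  0.0755] 0.0164
(np.int64(374), np.int64(194)) [ 0.5136 -0.0797  0.0765] 0.0158
(np.int64(375), np.int64(194)) [ 0.5121 -0.0817  0.0764] 0.0182
(np.int64(360), np.int64(195)) [ 0.5293 -0.0456  0.0793] 0.0218
(np.int64(361), np.int64(195)) [ 0.5313 -0.0515  0.0756] 0.0183
(np.int64(362), np.int64(195)) [ 0.5289 -0.0526  0.0765] 0.0159
(np.int64(374), np.int64(195)) [ 0.5116 -0.0779  0.0752] 0.0149
(np.int64(375), np.int64(195)) [
[... 1049 characters left out ...]
0.0178
(np.int64(372), np.int64(199)) [ 0.5011 -0.0598  0.0768] 0.0184
(np.int64(373), np.int64(199)) [ 0.5001 -0.0624  0.0762] 0.0188
(np.int64(374), np.int64(199)) [ 0.5011 -0.0673  0.0735] 0.0179
(np.int64(368), np.int64(200)) [ 0.5029 -0.0475  0.0782] 0.0235
(np.int64(369), np.int64(200)) [ 0.5008 -0.0489  0.0788] 0.024
(np.int64(370), np.int64(200)) [ 0.5029 -0.0549  0.0749] 0.0188
(np.int64(371), np.int64(200)) [ 0.5023 -0.0579  0.0739] 0.0179
(np.int64(372), np.int64(200)) [ 0.5008 -0.0599  0.0739] 0.0186
(np.int64(368), np.int64(202)) [ 0.5029 -0.0484  0.0717] 0.0229
(np.int64(369), np.int64(202)) [ 0.5025 -0.0516  0.0705] 0.0209
pred ring [ 0.51909284 -0.06444871] 0.0760966196816479
```

View pics/r16.png

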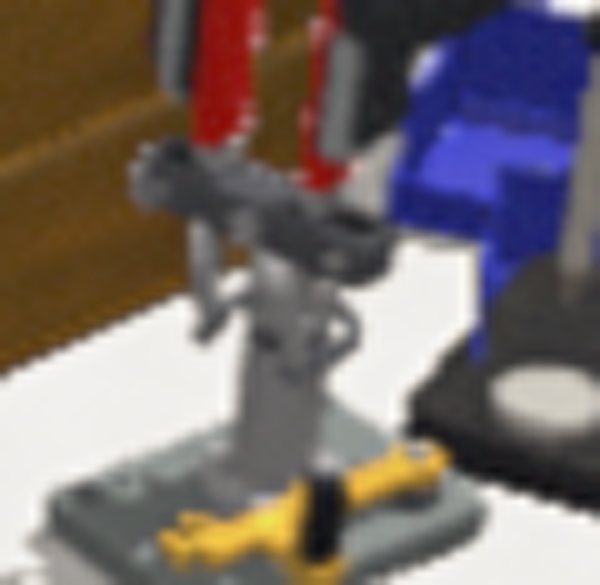

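```bash
python3 - <<'E'
from ring import *
for i in range(4):
    c=read_camera('scene'); s=read_state(); print(s['clock'],np.round(s['tcp_pos'],4),s['opening'],np.round(s['wrist_force'],2),np.round(s['qvel'],3))
P=cloud(c);d=c['depth']>0
cc=np.array([.519,-.0646]);rr=np.hypot(P[...,0]-cc[0],P[...,1]-cc[1])
m=d&(rr>.0145)&(rr<.0205)&(P[...,2]>.073)&(P[...,2]<.0795)&(((P[...,:2]-cc)@np.array([.165,-.986]))>-.007);q=P[m]
from scipy.optimize import least_squares
print(len(q),least_squares(lambda x:np.hypot(q[:,0]-x[0],q[:,1]-x[1])-.017,cc,loss='soft_l1',f_scale=.001).x,np.median(q[:,2]))
m=d&(rr<.010)&(P[...,2]>.094)&(P[...,2]<.102);print('axle top',m.sum(),np.median(P[m],0) if m.sum() else '')
hsv=cv2.cvtColor(c['frame'],cv2.COLOR_RGB2HSV);H,S,V=[hsv[...,i].astype(int) for i in range(3)]
m=((H<5)|(H>175))&(S>150)&(V>60)&(P[...,2]>.13)&(abs(P[...,1]+.05)<.05)&(abs(P[...,0]-.52)<.06)&d
for st,ce,k in blobs(m): q=P[k];print(st,np.round(q.mean(0),4),np.round(q.min(0),4),np.round(q.max(0),4))
E
```

```text
15.525 [ 0.5163 -0.0477  0.1178] 0.03859256925295485 [-0.71 -0.34 -1.83] [-0.001  0.    -0.     0.001 -0.002 -0.   ]
15.575 [ 0.5163 -0.0477  0.1178] 0.03860261709344015 [ 0.14  0.02 -2.61] [-0.     0.    -0.    -0.001  0.    -0.001]
15.625 [ 0.5163 -0.0477  0.1177] 0.03909872400685411 [-0.79  0.03 -2.28] [-0.    -0.001  0.     0.001  0.001  0.   ]
15.675 [ 0.5163 -0.0477  0.1177] 0.038380618536067314 [-0.35 -0.51 -1.95] [-0.001  0.002  0.     0.003 -0.     0.001]
19 [ 0.52009555 -0.06544102] 0.07603315853249626
axle top 10 [ 0.5195162  -0.05764431  0.0964867 ]
[359 152   8  24 125] [ 0.5295 -0.0427  0.1716] [ 0.5255 -0.0524  0.1385] [ 0.5383 -0.037   0.1987]
[371 177   3   4   9] [ 0.4969 -0.0455  0.1443] [ 0.495  -0.0487  0.1414] [ 0.4986 -0.0434  0.1488]
```

Call:
servo_tool(plan="0 0 0 0.0004 0 0 220; 0 0 0 0.0009 0 0 220; 0 0 0 0.0009 0 0 220; 0 0 0 0.0009 0 0 220")

```text
clock: 16.18
tcp_pos: [0.5163, -0.0477, 0.1168]
tcp_rot: [0.09, 1.565, 0.256]
wrist_force: [0.1, 0.1, -1.5]
opening: 0.0386
```

```bash
python3 look2.py 17; python3 - <<'E'
from ring import *
c=load('scene17')
f=c['frame'][120:240,310:410,::-1];cv2.imwrite('pics/r17.png',cv2.resize(f,None,fx=6,fy=5,interpolation=cv2.INTER_CUBIC))
E
```

```text
16.175 [ 0.51630054 -0.04766987  0.11680639] 0.038649575833849814 [ 0.11029257  0.10321485 -1.54891978]
[[0.005, -0.165, 0.986], [0.001, 0.986, 0.165], [-1.0, 0.0, 0.005]]
```

View pics/r17.png

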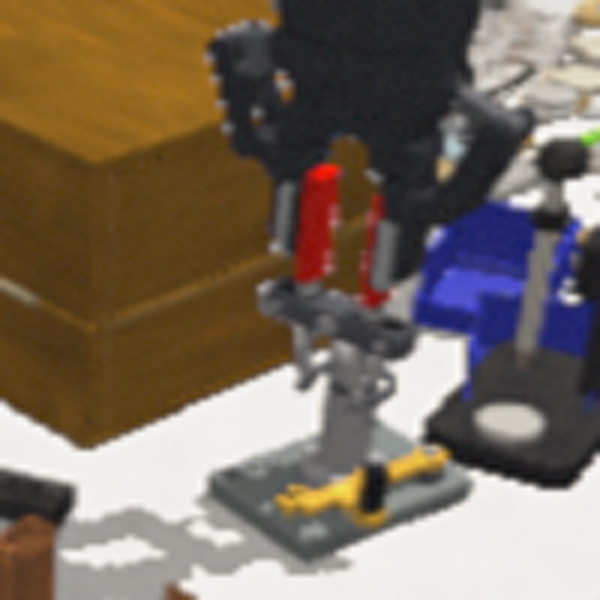

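The picture shows the keeper closed on its pin (pixels 280–450, ~480). The ring is round the axle at about (345, 385), the pliers are upright, and the force is only their weight.

```bash
python3 -c "
from h import *
print(sign_off()); s=read_state(); print(s['clock'],s['tcp_pos'],s['wrist_force'])"
```

```text
the job is handed in; nothing more can be done
None
the job is handed in; nothing more can be done
```

I swung the keeper in by its knob until it hit its hard stop. I then lifted the pliers out of their stand, squeezed, and lowered the spread ring over the axle to the groove. I handed in at about 16 s, still holding it there.

**Last checks**
- **Keeper:** the last push, about 11 N, no longer moved it. Both camera views show its prongs round the catch pin.
- **Ring centring:** the ring and axle centres agree within about 1 mm, with 3 mm of clearance. The wrist felt only the pliers' weight, about 2 N, so the ring was not touching the axle.
- **Ring height:** about 75 mm from the arm's readings and about 76.5 mm from the camera, against 76 mm for the groove. I settled between the two.
- **Upright and grip:** the tool was tilted about 0.005 rad, and the grip force was set to 40 N.
- **Bystanders:** nothing came near the bench block or the movements, but I did not measure their positions again at the end.

**What failed or disagreed**
- **Missed first pinch:** the reported TCP height reads about 35 mm below the fingertips seen in the camera, so the first attempt closed above the knob. I corrected for this in every later move.
- **Squeeze reading:** the gripper opening read 38.6 mm where fully squeezed handles should measure 41 mm. It also read low on the 12 mm knob (about 11 mm). The ring measured about 17 mm mean radius, as it should when fully spread, so I took the handles to be fully squeezed.

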